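# Park the wire bonder's work-holders by height

## Task

Put the bonder's four loose work-holders back on the parking rack, one standing upright in the middle of each ringed place, in order of height: the shortest beside the rack's red end stop, the tallest at the far end. Set each one down gently rather than dropping it, let go of them all, and leave the wire spool where it stands.

Things in the scene. Friction and masses are not known exactly. Their poses are not given: they have to be found in the camera images.
- holder_a_mid (a point): The shortest work-holder, loose, upright, aluminium, 44 mm tall, about 110 g: round foot flange (60 mm diameter, 8 mm thick), 20 mm column, and on top a square nest 24 x 24 mm, 14 mm thick, with black pocket and brass clips. Grip it by the nest's sides (their middle is 37 mm above the underside). This point: on the axis, half-way up, 22 mm above the underside. z up, x and y square to the nest's sides.
- holder_b_mid (a point): The second shortest work-holder, loose, upright, aluminium, 62 mm tall, about 150 g: round foot flange (60 mm diameter, 8 mm thick), 20 mm column, and on top a square nest 34 x 34 mm, 14 mm thick, with black pocket and brass clips. Grip it by the nest's sides (their middle is 55 mm above the underside). This point: on the axis, half-way up, 31 mm above the underside. z up, x and y square to the nest's sides.
- holder_c_mid (a point): The second tallest work-holder, loose, upright, aluminium, 80 mm tall, about 200 g: round foot flange (60 mm diameter, 8 mm thick), 20 mm column, and on top a square nest 44 x 44 mm, 14 mm thick, with black pocket and brass clips. Grip it by the nest's sides (their middle is 73 mm above the underside). This point: on the axis, half-way up, 40 mm above the underside. z up, x and y square to the nest's sides.
- holder_d_mid (a point): The tallest work-holder, loose, upright, aluminium, 98 mm tall, about 260 g: round foot flange (60 mm diameter, 8 mm thick), 20 mm column, and on top a square nest 54 x 54 mm, 14 mm thick, with black pocket and brass clips. Grip it by the nest's sides (their middle is 91 mm above the underside). This point: on the axis, half-way up, 49 mm above the underside. z up, x and y square to the nest's sides.
- ring_1: Ringed place on the fixed parking rack, one of the two end places, beside an end stop: blue disc with a white ring, 76 mm outside diameter, flat on the rack's top. Origin: its centre on the rack's upper face, 12 mm above the bench; z up, y along the row. The places ring_1 to ring_4 follow each other in a straight row, 90 mm apart. The rack is 90 mm wide, 424 mm long.
- ring_2: Ringed place on the fixed parking rack, one of the two middle places: blue disc with a white ring, 76 mm outside diameter, flat on the rack's top. Origin: its centre on the rack's upper face, 12 mm above the bench; z up, y along the row. The places ring_1 to ring_4 follow each other in a straight row, 90 mm apart. The rack is 90 mm wide, 424 mm long.
- ring_3: Ringed place on the fixed parking rack, one of the two middle places: blue disc with a white ring, 76 mm outside diameter, flat on the rack's top. Origin: its centre on the rack's upper face, 12 mm above the bench; z up, y along the row. The places ring_1 to ring_4 follow each other in a straight row, 90 mm apart. The rack is 90 mm wide, 424 mm long.
- ring_4: Ringed place on the fixed parking rack, one of the two end places, beside an end stop: blue disc with a white ring, 76 mm outside diameter, flat on the rack's top. Origin: its centre on the rack's upper face, 12 mm above the bench; z up, y along the row. The places ring_1 to ring_4 follow each other in a straight row, 90 mm apart. The rack is 90 mm wide, 424 mm long.
- red_stop: Fixed red end stop of the rack, an upright bar 86 x 12 mm, 28 mm high, across one end of the row, beside either ring_1 or ring_4 (a like grey one is at the other end). Origin: middle of its underside, on the rack's upper face, 65 mm from the centre of the nearest ring; z up.
- spool: Bystander to leave alone: loose aluminium wire spool standing on its flange, 50 mm diameter, 28 mm high. Origin: middle of its underside; z up.
Not all that is in view belongs to the job. What is shaped like the part that bears holder_b_mid but orange is not meant. Leave any purple look-alike of the part that bears holder_c_mid alone.

How it is judged:
By the outcome, as a careful person would: the job done as asked, in the order asked, and still so for the second after the job is handed in, with the robot touching nothing.
It also fails if it takes over 99 s, if anything falls off the work surface, if the arm or the gripper's body presses on something with over 40 N, if the wrist force passes 120 N, or if a joint passes its speed limit or range.

## Robot

A 6-joint arm with a two-finger parallel gripper is mounted at the origin on the work surface. World frame = base frame: x ahead of the robot, y to its left, z up, the work surface at z = 0. Lengths are in m, angles in rad, forces in N, time in s.
With the tool pointing down it reaches from about 0.325 to 0.925 m from the base axis. Payload 3.1 kg.
Tool frame: the origin (TCP) lies at the very end of the fingers, on their centre line; the grasp point (between the pads) lies 19 mm behind it; z points along the fingers, y is the line along which they close (so a half turn about z gives the same grasp; the last joint's range is limited). The gripper opens to 85 mm and grips with 20 to 120 N. Pads are 22 mm wide; open, the fingers measure 114 mm over their backs; the gripper's body (76 mm by 85 mm) begins 54 mm behind the grasp point. The pads swing forward as they close: fully open they stand 13 mm farther back than shut.
Start: joints at [1.091, 0.217, 1.613, -0, 1.311, -0.112], TCP at [0.225, 0.583, 0.201] pointing down, gripper open.
Joint ranges: [-2.75, 2.75], [-0.78, 2.1], [0.31, 2.55], [-1.13, 4.27], [0.13, 2.63], [-2.58, 2.58]. Speed limits (rad/s): [2.79, 2.79, 3.14, 3.14, 3.14, 3.14].

## Interface

Orientations are given as a unit quaternion [w, x, y, z].
In Python, from station import ctrl gives the robot as it stands. The module is installed in compiled form; this text tells all that it offers.
- The arm moves only by the tool move_arm, never from a script. Its arguments are lists of equal length, an entry for each row: "dp": the shift along the tool's x, y, z in mm, a list of three; "delta_rot": the turn, a rotation vector about the tool's x, y, z in rad, a list of three; "jaw": the opening, from 0 (shut) to 1 (fully open). In form: {"dp": [[x, y, z], ...], "delta_rot": [[rx, ry, rz], ...], "jaw": [jaw, ...]}. A call has 1 to 10 rows; each row shifts and turns the commanded pose from where the row before left it, along the tool's axes as they then stand; what a row does not reach is not made up. A row lasts 1/12 s, in which the tool goes at most 41.7 mm and 7.16 degrees, less where a joint would pass 70% of its speed; a pose out of reach is approached as far as the arm can. A call is refused whole if a number of a shift passes 41.7 or a number of a turn 0.125, either way. A call with a gripper value outside its range is refused whole. The fingers move at their own pace and stop on an object; the grip force is fixed at half the most. Time passes only in rows, so rows that do not move let the fingers close. It gives the time, the measured TCP pose, the force, the opening and the grip force at its end, in the units of the state.
- ctrl.sense(): the state, without advancing time (a new reading comes with each control period).
- ctrl.camera(name): name is "scene" or "top" or "wrist"; returns a dict with "pixels" (420x560x3 uint8, red, green, blue), "z_map" (420x560 float32, m along the optical axis (not along the pixel's ray), 0 where there is no reading), "intrinsics" (3x3 intrinsics, pixels), "R" (3x3) and "t" (3): a world point X has camera coordinates R X + t; the wrist camera has in their place "T_tool_cam" (4x4, takes a point from camera to tool coordinates, whose origin is the TCP and whose axes are the flange's). Camera axes: x right, y down, z forward; pixel columns grow to the right and rows downward; lengths in m; the calibration is good to about 2 mm. A picture is of the moment at which its call begins: read the wrist's pose just before it.
- ctrl.sign_off(): hands the job in; it is judged then, once.
Trained networks look in the newest picture that a camera, given by its name, has taken for a name from the list of things; names that differ only in an ending like _2 or _b are one class to them, and where a whole thing is asked for, a point or a joint stands for the part that bears it (a point fixed in the world has none). Each returns a list of dicts, best first, with "conf" (0 to 1); they miss things now and then, are a little off and sometimes report something else, mostly with a low value. They report only what shows in the picture. A call takes as long as a camera call. They do not tell look-alikes from the thing itself.
- ctrl.masks_of(camera, query): "region" (420x560 bool, what is visible of it) and "at" ([column, row] in pixels, amid what is visible of it).
The state is a dict: "time": time; "qpos": joint angles; "qvel": joint speeds; "tau": joint torques, N m; "tool_pos": TCP position; "orientation": TCP orientation; "force": force on the tool from outside, world axes, zero at the start; "moment": the same for the moment, N m; "grip_width": opening from 0.0 (shut) to 1.0 (fully open); "gripper_force": force on a finger pad.
Only numpy, scipy, OpenCV 4.12 (cv2) and the standard library are available. Lean on these libraries where they do the work, as an engineer would, in place of code of your own. Each camera call takes 0.05 s, during which the arm holds its last target. There are 200 camera calls.

## Working session

There is one attempt and no reset: what is moved stays moved. The work goes in short steps, Python scripts to look and compute and a tool call to move; the robot and the scene stay as the last step left them, time stands still between calls to the robot, and variables do not carry over. Pictures are saved under pics/ and viewed, at most 14 in all, crops included, and the job is handed in when it is done.

Besides the shell and the picture viewer there is one more tool, called as name(argument=value, ...), one argument or row to a line, values as JSON. move_arm: Moves the arm, as the interface text tells. Its arguments: {"type":"object","properties":{"dp":{"type":"array"},"delta_rot":{"type":"array"},"jaw":{"type":"array"}},"required":["dp","delta_rot","jaw"]}

```bash
mkdir -p pics; cat > h.py <<'E'
import numpy as np, cv2
from station import ctrl
def cam(n):
    s=ctrl.sense(); c=ctrl.camera(n); c['s']=s; return c
def save(c,n): cv2.imwrite('pics/'+n,c['pixels'][:,:,::-1])
def world(c,u,v,z=None):
    # pixel arrays -> world pts by depth
    d=c['z_map'][v,u]; K=c['intrinsics']
    p=np.stack([(u-K[0,2])/K[0,0]*d,(v-K[1,2])/K[1,1]*d,d],-1)
    if 'R' in c: return (p-c['t'])@c['R']
    from scipy.spatial.transform import Rotation as R
    q=np.array(c['s']['orientation']); M=R.from_quat(q[[1,2,3,0]]).as_matrix()
    T=np.array(c['T_tool_cam']); p=p@T[:3,:3].T+T[:3,3]
    return p@M.T+np.array(c['s']['tool_pos'])
E
python3 - <<'E'
from h import *
s=ctrl.sense(); print(s)
for n in('top','scene'):
    c=cam(n); save(c,n+'1.png'); np.savez('pics/'+n,**{k:c[k] for k in('pixels','z_map','intrinsics','R','t')})
    for q in('holder_a_mid','ring_1','red_stop','spool'):
        for m in ctrl.masks_of(n,q):
            v,u=np.nonzero(m['region']&(c['z_map']>0)); p=world(c,u,v)
            print(n,q,round(m['conf'],2),np.round(m['at']),np.round(np.median(p,0),3),'zmax',np.round(np.percentile(p[:,2],97),3),len(u))
E
```

```text
{'time': 0.0, 'qpos': array([ 1.09078433e+00,  2.17740194e-01,  1.61492558e+00,  2.47510730e-05,
        1.31131148e+00, -1.12182128e-01]), 'qvel': array([-2.81298699e-05, -8.50738788e-04,  4.92183485e-04, -7.18655625e-05,
       -8.24579753e-05, -2.95256448e-05]), 'tau': array([-1.80358447e-04, -3.96841264e+01, -3.03852689e+01, -3.65820415e-04,
        9.68320935e-03,  2.01378720e-05]), 'tool_pos': array([0.22429482, 0.58241891, 0.20008149]), 'orientation': array([-3.59338161e-04,  1.82882883e-01,  9.83133984e-01, -1.13692726e-03]), 'force': array([-0.05982004, -0.16027326, -0.40967275]), 'moment': array([ 0.01661645,  0.00350319, -0.00184335]), 'gripper_force': 0.0, 'grip_width': 1.0006718667023788}
top holder_a_mid 0.62 [443. 302.] [ 0.471 -0.345  0.008] zmax 0.046 605
top ring_1 0.98 [248. 309.] [0.472 0.087 0.012] zmax 0.016 964
top ring_1 0.89 [200. 313.] [0.477 0.176 0.013] zmax 0.016 968
top ring_1 0.83 [325. 313.] [ 0.462 -0.093  0.012] zmax 0.016 993
top ring_1 0.73 [287. 311.] [ 0.467 -0.003  0.012] zmax 0.016 932
top ring_1 0.37 [442. 300.] [ 0.471 -0.345  0.009] zmax 0.0
[... 178 characters left out ...]
6 0.012] zmax 0.016 998
scene holder_a_mid 0.57 [266. 133.] [ 0.479 -0.343  0.01 ] zmax 0.046 223
scene ring_1 0.94 [353. 212.] [0.475 0.086 0.013] zmax 0.015 525
scene ring_1 0.91 [334. 193.] [ 0.471 -0.004  0.013] zmax 0.015 479
scene ring_1 0.89 [373. 236.] [0.481 0.177 0.013] zmax 0.015 703
scene ring_1 0.64 [316. 171.] [ 0.465 -0.094  0.013] zmax 0.016 380
scene red_stop 0.71 [303. 155.] [ 0.464 -0.154  0.031] zmax 0.043 301
scene red_stop 0.56 [442. 285.] [0.499 0.361 0.09 ] zmax 0.1 1749
scene spool 0.57 [258. 218.] [ 0.674 -0.001  0.028] zmax 0.031 385
scene spool 0.43 [301. 153.] [ 0.464 -0.154  0.031] zmax 0.042 242
scene spool 0.27 [334. 189.] [ 0.472 -0.003  0.013] zmax 0.015 409
```

View pics/top1.png

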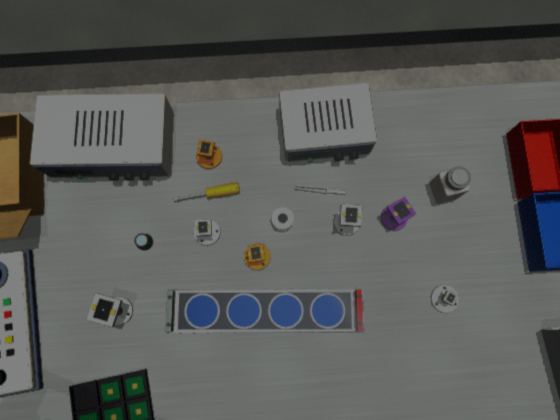

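View pics/scene1.png

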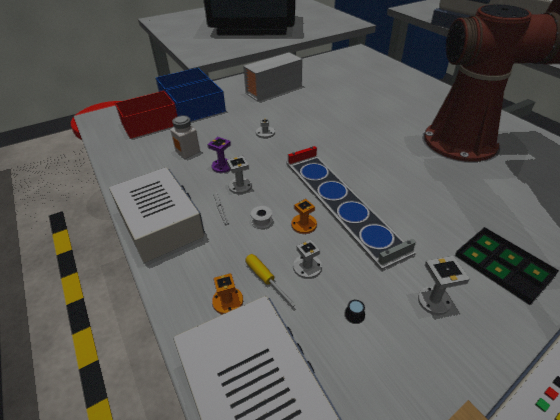

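Top view: the silver holders are D (104,309), B (204,229), C (350,215) and A (447,298). The look-alikes are orange at (256,255) and (207,150), and purple at (400,210). The red stop is at (360,311), so A goes to the ring at (328,311), then B, C and D leftwards.

```bash
cat >> h.py <<'E'
def nest(c,px,h,r=40,lo=None,hi=.004):
    """centre, yaw (deg, mod 90), size of the nest top near pixel px, height h above z=0"""
    H,W=c['z_map'].shape; v,u=np.mgrid[max(0,px[1]-r):min(H,px[1]+r),max(0,px[0]-r):min(W,px[0]+r)]
    u=u.ravel();v=v.ravel(); k=c['z_map'][v,u]>0; P=world(c,u[k],v[k])
    P=P[(abs(P[:,2]-h)<.005)]
    (x,y),(a,b),t=cv2.minAreaRect((P[:,:2]*1000).astype(np.float32))
    return np.round([x,y,a,b,t],1),len(P),np.round(np.median(P[:,2])*1000,1)
E
python3 - <<'E'
from h import *
from types import SimpleNamespace
c=dict(np.load('pics/top.npz'))
for n,px,h in(('a',(449,298),.044),('b',(204,229),.062),('c',(350,215),.08),('d',(104,309),.098)):
    print(n,nest(c,px,h,r=28))
im=c['pixels'];
t=[cv2.resize(im[y-28:y+28,x-28:x+28],(300,300),interpolation=cv2.INTER_CUBIC) for x,y in((449,298),(204,229),(350,215),(104,309))]
cv2.imwrite('pics/crop.png',np.vstack([np.hstack(t[:2]),np.hstack(t[2:])])[:,:,::-1])
# rings: blue pixels
hsv=cv2.cvtColor(im,cv2.COLOR_RGB2HSV)
m=cv2.inRange(hsv,(100,100,40),(130,255,255)); n,l,st,ce=cv2.connectedComponentsWithStats(m)
R=[]
for i in range(1,n):
    if 300<st[i,4]<1500 and 280<ce[i][1]<340:
        v,u=np.nonzero(l==i); K=c['intrinsics']; 
        p=world(c,u,v); print(np.round(ce[i]),st[i,4],np.round([(p[:,k].max()+p[:,k].min())/2*1000 for k in(0,1)],1),np.round(p.mean(0)*1000,1),np.round(np.ptp(p,axis=0)*1000))
E
```

```text
a (array([ 471.7, -350.5,   25.5,   24.2,   56.9]), 138, np.float64(43.7))
b (array([650.8, 162.1,  34.6,  34.6,   1.6]), 256, np.float64(61.9))
c (array([ 654.6, -152.3,   44. ,   44.5,   82.5]), 432, np.float64(79.6))
d (array([488.7, 357.5,  55.6,  54. ,  71.3]), 762, np.float64(98.3))
[202. 311.] 754 [476.4 105.1] [478.1 176.6  15.5] [  70.  207. 1088.]
[243. 311.] 754 [473.2  59.9] [472.8  86.7  16.8] [  66.  117. 1087.]
[285. 310.] 751 [468.5  -2.5] [468.   -2.8  13.8] [  64.   65. 1087.]
[327. 310.] 747 [463.2 -61.8] [462.7 -92.1  15.2] [  64.  126. 1087.]
```

View pics/crop.png

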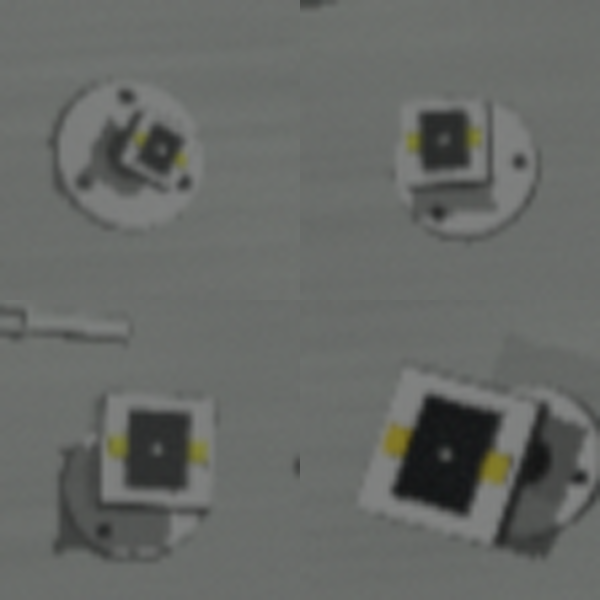

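The crop confirms four grey aluminium holders with black pockets and brass clips; none are orange or purple. I'll place A, B, C, D in that order, starting with A.

```bash
cat >> h.py <<'E'
from scipy.spatial.transform import Rotation as Ro
def plan(x,y,z,yaw,n=0,step=40):
    """rows (tool axes) to go to x,y,z mm, closing direction yaw deg (mod 180), tool down"""
    s=ctrl.sense(); q=np.array(s['orientation']); M=Ro.from_quat(q[[1,2,3,0]]).as_matrix(); p=np.array(s['tool_pos'])*1000
    cy=np.degrees(np.arctan2(M[1,1],M[0,1])); d=(yaw-cy+90)%180-90
    yw=np.radians(cy+d); Y=np.array([np.cos(yw),np.sin(yw),0]); Z=np.array([0,0,-1.]); T=np.stack([np.cross(Y,Z),Y,Z],1)
    rv=Ro.from_matrix(M.T@T).as_rotvec(); D=np.array([x,y,z])-p
    n=n or int(max(np.ceil(np.linalg.norm(D)/step),np.ceil(np.linalg.norm(rv)/.12),1))
    print('at',p.round(1),'yaw',round(cy,1),'turn',round(d,1),'q6',round(np.degrees(s['qpos'][5])),'n',n,'t',round(s['time'],1))
    dp=[];dr=[]
    for i in range(n):
        dp.append([round(float(a),1) for a in M.T@D/n]); dr.append([round(float(a),3) for a in rv/n]); M=M@Ro.from_rotvec(rv/n).as_matrix()
    for i in range(0,n,10): print('dp',dp[i:i+10],'\nrot',dr[i] )
E
python3 -c "
from h import *
plan(472,-350,150,-33.1)"
```

```text
at [224.7 583.2 201.3] yaw 68.9 turn 78.0 q6 -6 n 25 t 0.5
dp [[-22.7, -31.3, 2.1], [-20.9, -32.5, 2.1], [-19.1, -33.6, 2.1], [-17.3, -34.5, 2.1], [-15.4, -35.4, 2.1], [-13.4, -36.2, 2.1], [-11.4, -36.9, 2.1], [-9.4, -37.5, 2.1], [-7.3, -37.9, 2.1], [-5.3, -38.3, 2.1]] 
rot [-0.0, -0.0, -0.054]
dp [[-3.2, -38.5, 2.1], [-1.1, -38.6, 2.1], [1.0, -38.6, 2.1], [3.1, -38.5, 2.1], [5.2, -38.3, 2.1], [7.3, -37.9, 2.1], [9.3, -37.5, 2.1], [11.4, -36.9, 2.1], [13.3, -36.2, 2.1], [15.3, -35.5, 2.1]] 
rot [-0.0, -0.0, -0.054]
dp [[17.2, -34.6, 2.1], [19.1, -33.6, 2.1], [20.9, -32.5, 2.1], [22.6, -31.3, 2.1], [24.3, -30.0, 2.1]] 
rot [-0.0, -0.0, -0.054]
```

```bash
python3 - <<'E'
s=open('h.py').read()
s=s.replace("cy=np.degrees(np.arctan2(M[1,1],M[0,1])); d=(yaw-cy+90)%180-90","cy=np.degrees(np.arctan2(M[1,1],M[0,1])); d=(yaw-cy+180)%360-180; print('q6 end',round(np.degrees(np.arctan2(y,x)-s['qpos'][0]+s['qpos'][5])-d))")
s=s.replace("(mod 180)","(mod 360)")
open('h.py','w').write(s)
E
python3 -c "
from h import *
plan(472,-350,150,56.9)"
```

```text
q6 end -93
at [224.7 583.2 201.3] yaw 68.9 turn -12.0 q6 -6 n 25 t 0.5
dp [[-22.7, -31.3, 2.1], [-22.9, -31.1, 2.1], [-23.2, -30.9, 2.1], [-23.4, -30.7, 2.1], [-23.7, -30.5, 2.1], [-23.9, -30.3, 2.1], [-24.2, -30.1, 2.1], [-24.4, -29.9, 2.1], [-24.7, -29.7, 2.1], [-24.9, -29.5, 2.1]] 
rot [-0.0, -0.0, 0.008]
dp [[-25.2, -29.3, 2.1], [-25.4, -29.1, 2.1], [-25.7, -28.8, 2.1], [-25.9, -28.6, 2.1], [-26.2, -28.4, 2.1], [-26.4, -28.2, 2.1], [-26.6, -28.0, 2.1], [-26.9, -27.7, 2.1], [-27.1, -27.5, 2.1], [-27.3, -27.3, 2.1]] 
rot [-0.0, -0.0, 0.008]
dp [[-27.6, -27.0, 2.1], [-27.8, -26.8, 2.1], [-28.0, -26.6, 2.1], [-28.2, -26.3, 2.1], [-28.5, -26.1, 2.1]] 
rot [-0.0, -0.0, 0.008]
```

move_arm(
  dp=[
    [-23, -31, 1],
    [-23, -31, 1],
    [-23, -31, 1],
    [-23, -31, 1],
    [-23, -31, 1],
    [-23, -31, 1],
    [-23, -31, 1],
    [-23, -31, 1],
    [-23, -31, 1],
    [-23, -31, 1],
  ],
  delta_rot=[
    [0, 0, 0],
    [0, 0, 0],
    [0, 0, 0],
    [0, 0, 0],
    [0, 0, 0],
    [0, 0, 0],
    [0, 0, 0],
    [0, 0, 0],
    [0, 0, 0],
    [0, 0, 0],
  ],
  jaw=[1, 1, 1, 1, 1, 1, 1, 1, 1, 1],
)

```text
time: 1.33
tool_pos: [0.328, 0.2097, 0.1917]
orientation: [0.001, 0.182, 0.983, 0.0]
force: [1.3, -0.4, -0.4]
grip_width: 0.997
gripper_force: 0.0
```

move_arm(
  dp=[
    [-23, -31, 1],
    [-23, -31, 1],
    [-23, -31, 1],
    [-23, -31, 1],
    [-23, -31, 1],
    [-23, -31, 1],
    [-23, -31, 1],
    [-23, -31, 1],
    [-23, -31, 1],
    [-23, -31, 1],
  ],
  delta_rot=[
    [0, 0, 0.02],
    [0, 0, 0.02],
    [0, 0, 0.02],
    [0, 0, 0.02],
    [0, 0, 0.02],
    [0, 0, 0.02],
    [0, 0, 0.02],
    [0, 0, 0.02],
    [0, 0, 0.02],
    [0, 0, 0.02],
  ],
  jaw=[1, 1, 1, 1, 1, 1, 1, 1, 1, 1],
)

```text
time: 2.17
tool_pos: [0.3971, -0.1701, 0.1818]
orientation: [0.001, 0.281, 0.96, -0.0]
force: [1.5, 0.8, -0.4]
grip_width: 1.0
gripper_force: 0.0
```

```bash
python3 -c "
from h import *
plan(472,-350,150,56.9)
c=cam('wrist'); save(c,'w1.png')
print(c['T_tool_cam'],c['intrinsics'])"
```

```text
q6 end -93
at [ 397.1 -170.1  181.8] yaw 57.4 turn -0.5 q6 -90 n 5 t 2.2
dp [[-32.0, -22.2, 6.4], [-32.0, -22.2, 6.4], [-32.1, -22.1, 6.4], [-32.1, -22.1, 6.4], [-32.2, -22.0, 6.4]] 
rot [0.0, 0.0, 0.002]
[[ 6.19067586e-05 -9.49473385e-01 -3.13847554e-01  7.96077391e-02]
 [ 9.99999974e-01  1.28111052e-04 -1.90319397e-04  1.22230902e-03]
 [ 2.20910543e-04 -3.13847534e-01  9.49473368e-01 -1.72699722e-01]
 [ 0.00000000e+00  0.00000000e+00  0.00000000e+00  1.00000000e+00]] [[300.29829149   0.         279.37219963]
 [  0.         300.29829149 209.75233977]
 [  0.           0.           1.        ]]
```

move_arm(
  dp=[
    [-32, -22, 6],
    [-32, -22, 6],
    [-32, -22, 6],
    [-32, -22, 6],
    [-32, -22, 6],
    [0, 0, 0],
    [0, 0, 0],
  ],
  delta_rot=[
    [0, 0, 0],
    [0, 0, 0],
    [0, 0, 0],
    [0, 0, 0],
    [0, 0, 0],
    [0, 0, 0],
    [0, 0, 0],
  ],
  jaw=[1, 1, 1, 1, 1, 1, 1],
)

```text
time: 2.8
tool_pos: [0.4726, -0.3476, 0.1499]
orientation: [-0.001, 0.281, 0.96, 0.001]
force: [-0.3, 1.1, 0.6]
grip_width: 1.001
gripper_force: 0.0
```

```bash
cat >> h.py <<'E'
def look(h,near,rad=.045):
    """nest seen by the wrist camera: points at height h within rad of near (m)"""
    c=cam('wrist'); v,u=np.nonzero(c['z_map']>0); P=world(c,u,v)
    P=P[(abs(P[:,2]-h)<.004)&(np.hypot(*(P[:,:2]-np.array(near)).T)<rad)]
    (x,y),(a,b),t=cv2.minAreaRect((P[:,:2]*1000).astype(np.float32))
    print('nest',np.round([x,y,a,b,t],1),len(P),np.round(np.median(P[:,2])*1000,1)); return c
E
python3 -c "
from h import *
plan(472,-350,45,56.9)
c=look(.044,(.472,-.350)); save(c,'w2.png')
"
```

```text
q6 end -93
at [ 472.6 -347.6  149.9] yaw 57.4 turn -0.5 q6 -101 n 3 t 2.8
dp [[-0.3, -0.8, 35.0], [-0.3, -0.8, 35.0], [-0.3, -0.8, 35.0]] 
rot [0.0, -0.001, 0.003]
nest [ 474.5 -350.    23.5   24.6   57.2] 601 44.4
```

View pics/w2.png

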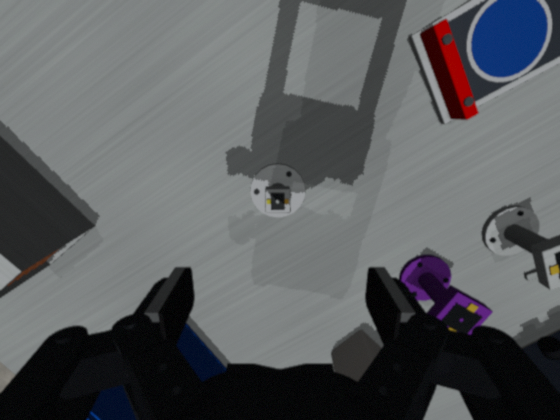

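The wrist view shows A at (278,200), centred between the fingers; purple (440,290) and C (520,240) are well away.

```bash
python3 -c "
from h import *
plan(473.5,-350,19,57.1,n=5)
"
```

```text
q6 end -94
at [ 472.5 -346.4  150.6] yaw 57.4 turn -0.3 q6 -101 n 5 t 2.9
dp [[-0.6, -0.5, 26.3], [-0.6, -0.5, 26.3], [-0.6, -0.5, 26.3], [-0.6, -0.5, 26.3], [-0.6, -0.5, 26.3]] 
rot [0.0, -0.0, 0.001]
```

move_arm(
  dp=[
    [-0.6, -0.4, 30],
    [-0.6, -0.4, 30],
    [-0.6, -0.4, 30],
    [-0.6, -0.4, 25],
    [-0.6, -0.4, 16],
    [0, 0, 0],
    [0, 0, 0],
  ],
  delta_rot=[
    [0, 0, 0],
    [0, 0, 0],
    [0, 0, 0],
    [0, 0, 0],
    [0, 0, 0],
    [0, 0, 0],
    [0, 0, 0],
  ],
  jaw=[1, 1, 1, 1, 1, 1, 1],
)

```text
time: 3.43
tool_pos: [0.4736, -0.3481, 0.0205]
orientation: [-0.001, 0.28, 0.96, 0.0]
force: [0.7, -0.1, 0.4]
grip_width: 1.0
gripper_force: 0.0
```

move_arm(
  dp=[
    [0, 0, 0],
    [0, 0, 0],
    [0, 0, 0],
    [0, 0, 0],
    [0, 0, 0],
    [0, 0, 0],
    [0, 0, 0],
    [0, 0, 0],
    [0, 0, 0],
    [0, 0, 0],
  ],
  delta_rot=[
    [0, 0, 0],
    [0, 0, 0],
    [0, 0, 0],
    [0, 0, 0],
    [0, 0, 0],
    [0, 0, 0],
    [0, 0, 0],
    [0, 0, 0],
    [0, 0, 0],
    [0, 0, 0],
  ],
  jaw=[0.6, 0.4, 0, 0, 0, 0, 0, 0, 0, 0],
)

```text
time: 4.27
tool_pos: [0.4742, -0.3499, 0.0203]
orientation: [-0.0, 0.28, 0.96, 0.0]
force: [-0.3, -0.3, -0.0]
grip_width: 0.0
gripper_force: 0.0
```

move_arm(
  dp=[
    [0, 0, -10],
    [0, 0, -25],
    [0, 0, -35],
    [0, 0, -40],
    [0, 0, 0],
    [0, 0, 0],
  ],
  delta_rot=[
    [0, 0, 0],
    [0, 0, 0],
    [0, 0, 0],
    [0, 0, 0],
    [0, 0, 0],
    [0, 0, 0],
  ],
  jaw=[0, 0, 0, 0, 0, 0],
)

```text
time: 4.77
tool_pos: [0.4768, -0.3523, 0.1355]
orientation: [0.004, 0.28, 0.96, -0.002]
force: [-0.1, -0.3, -0.7]
grip_width: -0.003
gripper_force: 0.0
```

```bash
python3 -c "
from h import *
plan(463,-92.5,130,57.2)
c=cam('wrist'); save(c,'w3.png')
"
```

```text
q6 end -68
at [ 476.8 -352.3  135.5] yaw 57.5 turn -0.3 q6 -101 n 7 t 4.8
dp [[21.6, 30.2, 0.5], [21.7, 30.2, 0.6], [21.7, 30.2, 0.6], [21.7, 30.2, 0.6], [21.7, 30.2, 0.7], [21.7, 30.2, 0.7], [21.7, 30.1, 0.8]] 
rot [-0.0, 0.001, 0.001]
```

View pics/w3.png

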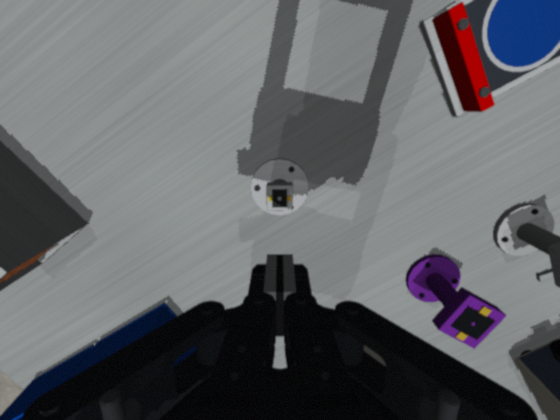

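The wrist view shows the jaws shut and empty, with A still standing at (279,195). I need to find out why before retrying.

```bash
python3 -c "
from h import *
c=look(.044,(.472,-.350))
t=cam('top'); print(nest(t,(449,298),.044,r=28)); sc=cam('scene')
a=cv2.resize(sc['pixels'][60:180,190:340],(600,480)); cv2.imwrite('pics/s2.png',a[:,:,::-1])
v,u=np.nonzero(c['z_map']>0); P=world(c,u,v); k=(v>240)&(v<300)&(abs(u-280)<20); print(np.c_[u,v,P.round(3)][k][::60])
"
```

```text
nest [ 474.2 -350.    23.    23.9   58.2] 671 44.4
(array([ 472.1, -350.1,   24. ,   24.3,   57.1]), 137, np.float64(44.0))
[[ 2.61e+02  2.41e+02  5.14e-01 -3.99e-01 -1.00e-03]
 [ 2.82e+02  2.42e+02  5.28e-01 -3.80e-01 -1.00e-03]
 [ 2.64e+02  2.44e+02  5.19e-01 -3.98e-01  1.00e-03]
 [ 2.85e+02  2.45e+02  5.32e-01 -3.78e-01  1.00e-03]
 [ 2.67e+02  2.47e+02  5.23e-01 -3.97e-01  1.00e-03]
 [ 2.88e+02  2.48e+02  5.38e-01 -3.78e-01 -1.00e-03]
 [ 2.70e+02  2.50e+02  5.29e-01 -3.96e-01  0.00e+00]
 [ 2.91e+02  2.51e+02  5.43e-01 -3.77e-01 -1.00e-03]
 [ 2.73e+02  2.53e+02  5.33e-01 -3.95e-01  1.00e-03]
 [ 2.94e+02  2.54e+02  5.47e-01 -3.76e-01  0.00e+00]
 [ 2.76e+02  2.56e+02  4.66e-01 -3.46e-01  1.69e-01]
 [ 2.98e+02  2.57e+02  5.53e-01 -3.74e-01  1.00e-03]
 [ 2.80e+02  2.59e+02  4.67e-01 -3.44e-01  1.73e-01]
 [ 2.63e+02  2.61e+02  5.36e-01 -4.10e-01 -0.00e+00]
 [ 2.84e+02  2.62e+02  4.69e-01 -3.43e-01  1.75e-01]
 [ 2.67e+02  2.64e+02  4.64e-01 -3.49e-01  1.78e-01]
 [ 2.88e+02  2.65e+02  4.70e-01 -3.41e-01  1.78e-01]
 [ 2.70e+02  2.67e+02  4.64e-01 -3.48e-01  1.81e-01]
 [ 2.91e+02  2.68e+02 
[... 391 characters left out ...]
 1.90e-01]
 [ 2.66e+02  2.81e+02  4.64e-01 -3.49e-01  1.93e-01]
 [ 2.87e+02  2.82e+02  4.69e-01 -3.41e-01  1.94e-01]
 [ 2.69e+02  2.84e+02  4.65e-01 -3.48e-01  1.95e-01]
 [ 2.90e+02  2.85e+02  4.70e-01 -3.41e-01  1.95e-01]
 [ 2.73e+02  2.87e+02  4.66e-01 -3.47e-01  1.97e-01]
 [ 2.94e+02  2.88e+02  4.71e-01 -3.39e-01  1.97e-01]
 [ 2.76e+02  2.90e+02  4.66e-01 -3.45e-01  1.99e-01]
 [ 2.97e+02  2.91e+02  4.75e-01 -3.40e-01  1.93e-01]
 [ 2.80e+02  2.93e+02  4.68e-01 -3.44e-01  2.00e-01]
 [ 2.63e+02  2.95e+02  4.61e-01 -3.48e-01  2.07e-01]
 [ 2.84e+02  2.96e+02  4.70e-01 -3.44e-01  2.00e-01]
 [ 2.66e+02  2.98e+02  4.63e-01 -3.48e-01  2.07e-01]
 [ 2.87e+02  2.99e+02  4.68e-01 -3.41e-01  2.06e-01]]
```

View pics/s2.png

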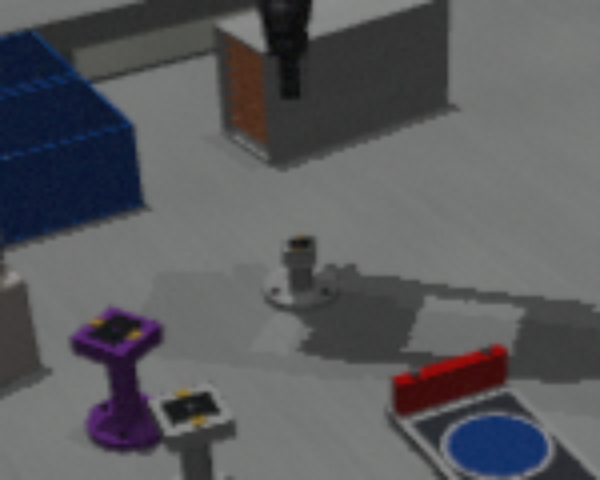

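```bash
python3 -c "
from h import *
s=ctrl.sense(); print(s['tool_pos'],s['qpos'])
c=cam('scene'); K=c['intrinsics']
for z in (.1355,.15,.168,.18):
    p=c['R']@np.array([*s['tool_pos'][:2],z])+c['t']; p=K@p; print(z,p[:2]/p[2])
v,u=np.mgrid[62:92:3,256:270:3]; u=u.ravel();v=v.ravel()
print(np.c_[u,v,world(c,u,v).round(3)])
"
```

```text
[ 0.47310078 -0.34886293  0.12868762] [-7.54761063e-01  2.12932371e-01  1.76157969e+00  1.36776911e-05
  1.17054545e+00 -1.75777221e+00]
0.1355 [263.58586082  93.03690202]
0.15 [263.33308673  88.31785262]
0.168 [263.01311214  82.34423465]
0.18 [262.79588544  78.28882088]
[[ 2.56e+02  6.20e+01  5.16e-01 -2.99e-01  2.52e-01]
 [ 2.59e+02  6.20e+01  5.07e-01 -3.00e-01  2.50e-01]
 [ 2.62e+02  6.20e+01  5.01e-01 -2.94e-01  2.51e-01]
 [ 2.65e+02  6.20e+01  4.73e-01 -3.31e-01  2.33e-01]
 [ 2.68e+02  6.20e+01  3.15e-01 -6.10e-01  1.05e-01]
 [ 2.56e+02  6.50e+01  5.13e-01 -3.05e-01  2.42e-01]
 [ 2.59e+02  6.50e+01  5.06e-01 -3.02e-01  2.41e-01]
 [ 2.62e+02  6.50e+01  5.00e-01 -2.96e-01  2.42e-01]
 [ 2.65e+02  6.50e+01  4.72e-01 -3.34e-01  2.23e-01]
 [ 2.68e+02  6.50e+01  3.27e-01 -5.90e-01  1.03e-01]
 [ 2.56e+02  6.80e+01  5.11e-01 -3.12e-01  2.31e-01]
 [ 2.59e+02  6.80e+01  5.03e-01 -3.09e-01  2.30e-01]
 [ 2.62e+02  6.80e+01  4.95e-01 -3.06e-01  2.30e-01]
 [ 2.65e+02  6.80e+01  4.79e-01 -3.22e-01  2.20e-01]
 [ 2.68e+02  6.80e+01  3.41e-01 -5.63e-01  1.05e-01]
 [ 2.56e+02  7.10e+01  5.06e-01 -
[... 1122 characters left out ...]
 1.68e-01]
 [ 2.62e+02  8.30e+01  4.80e-01 -3.42e-01  1.70e-01]
 [ 2.65e+02  8.30e+01  4.72e-01 -3.39e-01  1.69e-01]
 [ 2.68e+02  8.30e+01  3.46e-01 -5.59e-01  5.40e-02]
 [ 2.56e+02  8.60e+01  3.97e-01 -5.52e-01  5.80e-02]
 [ 2.59e+02  8.60e+01  3.85e-01 -5.53e-01  5.50e-02]
 [ 2.62e+02  8.60e+01  4.79e-01 -3.45e-01  1.60e-01]
 [ 2.65e+02  8.60e+01  4.71e-01 -3.41e-01  1.60e-01]
 [ 2.68e+02  8.60e+01  3.47e-01 -5.58e-01  4.30e-02]
 [ 2.56e+02  8.90e+01  3.98e-01 -5.52e-01  4.80e-02]
 [ 2.59e+02  8.90e+01  3.83e-01 -5.60e-01  4.10e-02]
 [ 2.62e+02  8.90e+01  3.75e-01 -5.51e-01  4.20e-02]
 [ 2.65e+02  8.90e+01  3.62e-01 -5.53e-01  3.80e-02]
 [ 2.68e+02  8.90e+01  3.52e-01 -5.50e-01  3.70e-02]]
```

The scene and wrist depth agree: the shut fingertips end about 29 mm above the reported TCP. The jaws closed just over the nest, so the fingers are effectively shorter than stated. I'll pin the offset down and redo the grasp lower.

```bash
python3 -c "
from h import *
c=cam('wrist'); d=c['z_map']; K=c['intrinsics']; T=c['T_tool_cam']
v,u=np.nonzero((d>0)&(d<.22)); z=d[v,u]; p=np.stack([(u-K[0,2])/K[0,0]*z,(v-K[1,2])/K[1,1]*z,z],-1)@T[:3,:3].T+T[:3,3]
k=abs(u-280)<14; print('finger z max (tool frame, mm)',np.percentile(p[k,2]*1000,[95,98,99,99.9,100]).round(1)); q=p[k&(p[:,2]>-.04)]*1000; print(q.min(0).round(1),q.max(0).round(1))
plan(474,-350,30,57.4,n=4)
"
```

```text
finger z max (tool frame, mm) [-42.2 -37.3 -35.5 -33.6 -33.4]
[  9.2  -5.2 -40. ] [ 10.6   7.6 -33.4]
q6 end -94
at [ 473.1 -348.9  128.4] yaw 57.5 turn -0.1 q6 -101 n 4 t 5.1
dp [[-0.4, -0.1, 24.6], [-0.4, -0.1, 24.6], [-0.4, -0.1, 24.6], [-0.4, -0.1, 24.6]] 
rot [0.0, -0.001, 0.0]
```

move_arm(
  dp=[
    [-0.5, 0, 20],
    [-0.5, 0, 25],
    [-0.5, 0, 25],
    [0, 0, 25],
    [0, 0, 20],
    [0, 0, 14],
    [0, 0, 10],
    [0, 0, 0],
  ],
  delta_rot=[
    [0, 0, 0],
    [0, 0, 0],
    [0, 0, 0],
    [0, 0, 0],
    [0, 0, 0],
    [0, 0, 0],
    [0, 0, 0],
    [0, 0, 0],
  ],
  jaw=[1, 1, 1, 1, 1, 1, 1, 1],
)

```text
time: 5.73
tool_pos: [0.4736, -0.349, -0.0117]
orientation: [-0.003, 0.28, 0.96, 0.001]
force: [0.0, 0.3, 0.1]
grip_width: 0.999
gripper_force: 0.0
```

move_arm(
  dp=[
    [0, 0, 0],
    [0, 0, 0],
    [0, 0, 0],
    [0, 0, 0],
    [0, 0, 0],
    [0, 0, 0],
    [0, 0, 0],
    [0, 0, 0],
  ],
  delta_rot=[
    [0, 0, 0],
    [0, 0, 0],
    [0, 0, 0],
    [0, 0, 0],
    [0, 0, 0],
    [0, 0, 0],
    [0, 0, 0],
    [0, 0, 0],
  ],
  jaw=[0.5, 0.4, 0, 0, 0, 0, 0, 0],
)

```text
time: 6.4
tool_pos: [0.4765, -0.3516, -0.0072]
orientation: [0.001, 0.28, 0.96, -0.001]
force: [-0.7, -0.6, 6.3]
grip_width: 0.266
gripper_force: 59.6
```

move_arm(
  dp=[
    [0, 0, -8],
    [0, 0, -20],
    [0, 0, -30],
    [0, 0, -35],
    [0, 0, -30],
    [0, 0, 0],
  ],
  delta_rot=[
    [0, 0, 0],
    [0, 0, 0],
    [0, 0, 0],
    [0, 0, 0],
    [0, 0, 0],
    [0, 0, 0],
  ],
  jaw=[0, 0, 0, 0, 0, 0],
)

```text
time: 6.9
tool_pos: [0.4793, -0.3542, 0.1221]
orientation: [0.006, 0.28, 0.96, -0.003]
force: [1.1, -1.1, 0.4]
grip_width: 0.266
gripper_force: 58.9
```

```bash
python3 -c "
from h import *
plan(463,-92.5,115,-3.3,n=9)
"
```

```text
q6 end -8
at [ 479.3 -354.2  122.1] yaw 57.5 turn -60.8 q6 -101 n 9 t 6.9
dp [[17.2, 23.5, 0.5], [19.8, 21.4, 0.5], [22.2, 18.9, 0.6], [24.3, 16.1, 0.6], [26.0, 13.2, 0.6], [27.4, 10.0, 0.6], [28.3, 6.7, 0.7], [28.9, 3.4, 0.7], [29.1, -0.1, 0.8]] 
rot [0.001, 0.001, 0.118]
```

move_arm(
  dp=[
    [17, 23, 0],
    [19.5, 21, 0],
    [22, 18.5, 0],
    [24, 16, 0],
    [26, 13, 0],
    [27, 10, 0],
    [28, 6.5, 0],
    [28.5, 3, 0],
    [29, 0, 0],
    [0, 0, 0],
  ],
  delta_rot=[
    [0, 0, 0.118],
    [0, 0, 0.118],
    [0, 0, 0.118],
    [0, 0, 0.118],
    [0, 0, 0.118],
    [0, 0, 0.118],
    [0, 0, 0.118],
    [0, 0, 0.118],
    [0, 0, 0.118],
    [0, 0, 0],
  ],
  jaw=[0, 0, 0, 0, 0, 0, 0, 0, 0, 0],
)

```text
time: 7.73
tool_pos: [0.4562, -0.0873, 0.1127]
orientation: [-0.003, 0.728, 0.686, -0.0]
force: [-0.6, 0.9, -2.0]
grip_width: 0.268
gripper_force: 59.0
```

move_arm(
  dp=[
    [0, 0, 0],
    [0, 0, 0],
    [0, 0, 0],
  ],
  delta_rot=[
    [0, 0, 0],
    [0, 0, 0],
    [0, 0, 0],
  ],
  jaw=[0, 0, 0],
)

```text
time: 7.98
tool_pos: [0.4586, -0.0929, 0.1142]
orientation: [-0.0, 0.728, 0.686, -0.0]
force: [0.3, 0.3, -1.7]
grip_width: 0.266
gripper_force: 59.0
```

```bash
cat >> h.py <<'E'
def rings():
    """ring centres seen by the wrist camera (blue blobs, intersected with z=12 mm plane)"""
    c=cam('wrist'); hsv=cv2.cvtColor(c['pixels'],cv2.COLOR_RGB2HSV); m=cv2.inRange(hsv,(100,100,40),(130,255,255))
    v,u=np.nonzero((m>0)&(c['z_map']>0)); P=world(c,u,v); k=abs(P[:,2]-.012)<.006; b=np.zeros(m.shape,np.uint8); b[v[k],u[k]]=255
    n,l,st,_=cv2.connectedComponentsWithStats(b)
    for i in range(1,n):
        if st[i,4]>400:
            v,u=np.nonzero(l==i); P=world(c,u,v)*1000
            cc,r=cv2.minEnclosingCircle(P[:,:2].astype(np.float32)); print('ring circ',np.round(cc,1),'r',round(r,1),'mean',P.mean(0).round(1),'px',st[i])
    return c
E
python3 -c "
from h import *
plan(463,-92.5,115,-3.3,n=2)
c=rings(); save(c,'w4.png')
"
```

```text
q6 end -8
at [458.6 -92.9 114.2] yaw -3.4 turn 0.1 q6 -17 n 2 t 8.0
dp [[0.3, 2.2, -0.4], [0.3, 2.2, -0.4]] 
rot [-0.0, 0.0, -0.001]
ring circ [474.5  69.1] r 27.7 mean [474.2  63.2  12.9] px [ 250    0   72   24 1215]
ring circ [470.6  -2.4] r 33.6 mean [470.5  -1.5  13. ] px [ 247   55   78   84 5115]
ring circ [465.3 -92.7] r 33.6 mean [466.9 -80.2  12.9] px [ 250  165   70   49 2190]
```

View pics/w4.png

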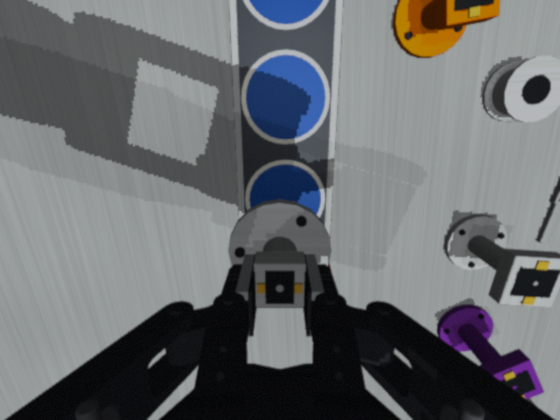

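```bash
cat >> h.py <<'E'
def held(h,tz=-.056):
    """nest top of the held part, world mm"""
    c=cam('wrist'); s=c['s']; p0=np.array(s['tool_pos']); v,u=np.nonzero(c['z_map']>0); P=world(c,u,v)
    hsv=cv2.cvtColor(c['pixels'],cv2.COLOR_RGB2HSV)[v,u]
    k=(np.hypot(*(P-p0)[:,:2].T)<.045)&(P[:,2]-p0[2]>.02)&(P[:,2]-p0[2]<.08); Q=P[k]; hs=np.histogram((Q[:,2]-p0[2])*1000,bins=np.arange(20,82,2)); print(dict(zip(hs[1].astype(int).tolist(),hs[0].tolist())))
    return c,Q,hsv[k],p0
E
python3 -c "
from h import *
c,Q,hv,p0=held(.044)
k=(Q[:,2]-p0[2]>.04)&(Q[:,2]-p0[2]<.075)
d=(Q-p0)*1000
# bright pixels = nest/fingers dark
b=hv[:,2]>90
hs=np.histogram(d[b,2],bins=np.arange(20,82,2)); print(hs[0])
m=b&(abs(d[:,2]-np.median(d[b&(d[:,2]>35),2]))<4); print(m.sum(),cv2.minAreaRect((Q[m,:2]*1000).astype(np.float32)),np.median(d[m,2]),p0)
"
```

```text
{20: 44, 22: 52, 24: 48, 26: 51, 28: 30, 30: 36, 32: 27, 34: 32, 36: 70, 38: 144, 40: 185, 42: 187, 44: 194, 46: 217, 48: 224, 50: 1523, 52: 982, 54: 183, 56: 177, 58: 179, 60: 193, 62: 123, 64: 136, 66: 447, 68: 192, 70: 163, 72: 256, 74: 448, 76: 518, 78: 495}
[  0   0   0   0   0   0   0   0   2   1   3   0   3   2   3 497 186   5
   5   1   3   1   0   6   0  12  12  24  13   6]
691 ((460.44677734375, -90.02703857421875), (23.683412551879883, 49.913360595703125), 86.23370361328125) 51.54730112322323 [ 0.45873796 -0.09310853  0.11427426]
```

```bash
cat >> h.py <<'E'
def heldc(half,top):
    """centre of the held nest (world mm): top plane at tcp+top mm; box of half size by density"""
    c,Q,hv,p0=held(0); d=(Q-p0)*1000; yaw=np.array(c['s']['orientation']); M=Ro.from_quat(yaw[[1,2,3,0]]).as_matrix()
    t=(d@M)[:, :2]; t=t[abs(d[:,2]-top)<3]; o=np.zeros(2)
    g=[(np.sum((abs(t-[a,b])<half+.5).all(1)) - .02*np.hypot(a,b),a,b) for a in np.arange(-20,20,.5) for b in np.arange(-10,10,.5)]
    best=max(g)[0]; g=np.array([x[1:] for x in g if x[0]>best-4]).mean(0)
    print('tool offset',g,best,len(t),'world',p0[:2]*1000+M[:2,:2]@g,'p0',p0*1000)
E
python3 -c "
from h import *
heldc(12,52)
"
```

```text
{20: 40, 22: 46, 24: 48, 26: 45, 28: 46, 30: 29, 32: 30, 34: 33, 36: 65, 38: 156, 40: 182, 42: 196, 44: 206, 46: 204, 48: 230, 50: 1520, 52: 967, 54: 196, 56: 168, 58: 177, 60: 197, 62: 126, 64: 127, 66: 478, 68: 167, 70: 160, 72: 269, 74: 449, 76: 503, 78: 508}
tool offset [4.   1.75] 2363.9175378874875 2715 world [460.7603398  -89.26816936] p0 [458.77375521 -93.1560969  114.32064722]
```

move_arm(
  dp=[
    [-1, 1.6, 20],
    [-1, 1.6, 25],
    [-1, 1.6, 25],
    [0, 0, 20],
    [0, 0, 10],
    [0, 0, 3],
    [0, 0, 0],
    [0, 0, 0],
  ],
  delta_rot=[
    [0, 0, 0],
    [0, 0, 0],
    [0, 0, 0],
    [0, 0, 0],
    [0, 0, 0],
    [0, 0, 0],
    [0, 0, 0],
    [0, 0, 0],
  ],
  jaw=[0, 0, 0, 0, 0, 0, 0, 0],
)

```text
time: 8.8
tool_pos: [0.4643, -0.096, 0.0123]
orientation: [0.001, 0.728, 0.686, 0.0]
force: [0.8, -0.6, -1.2]
grip_width: 0.27
gripper_force: 59.0
```

```bash
python3 -c "
from h import *
heldc(12,52)
c=rings()
t=cam('top'); print(nest(t,(325,310),.044+.018,r=28))
"
```

```text
{20: 49, 22: 46, 24: 47, 26: 48, 28: 35, 30: 33, 32: 30, 34: 31, 36: 64, 38: 157, 40: 179, 42: 193, 44: 206, 46: 208, 48: 218, 50: 1518, 52: 995, 54: 180, 56: 174, 58: 183, 60: 194, 62: 118, 64: 123, 66: 486, 68: 167, 70: 157, 72: 258, 74: 438, 76: 527, 78: 500}
tool offset [3.8 1.5] 2373.9175378874875 2720 world [466.06596942 -92.34249603] p0 [464.34334029 -96.04689189  12.33344409]
ring circ [470.3  -2.4] r 33.9 mean [470.5  -0.9  13. ] px [  214    13   127   137 13565]
ring circ [464.9 -92.1] r 33.6 mean [461.6 -70.8  12.9] px [ 224  189  107   68 1257]
(array([0., 0., 0., 0., 0.]), 0, np.float64(nan))
  return _methods._mean(a, axis=axis, dtype=dtype,
  ret = ret.dtype.type(ret / rcount)
```

move_arm(
  dp=[
    [0, -0.5, 2],
    [0, 0, 2],
    [0, 0, 2],
    [0, 0, 0],
    [0, 0, 0],
  ],
  delta_rot=[
    [0, 0, 0],
    [0, 0, 0],
    [0, 0, 0],
    [0, 0, 0],
    [0, 0, 0],
  ],
  jaw=[0, 0, 0, 0, 0],
)

```text
time: 9.37
tool_pos: [0.4625, -0.0953, 0.0052]
orientation: [-0.0, 0.728, 0.686, -0.0]
force: [-0.9, 0.2, -1.8]
grip_width: 0.268
gripper_force: 59.0
```

move_arm(
  dp=[
    [0, 0, 1],
    [0, 0, 1],
    [0, 0, 0],
    [0, 0, 0],
  ],
  delta_rot=[
    [0, 0, 0],
    [0, 0, 0],
    [0, 0, 0],
    [0, 0, 0],
  ],
  jaw=[0, 0, 0, 0],
)

```text
time: 9.7
tool_pos: [0.4629, -0.0953, 0.0047]
orientation: [-0.001, 0.728, 0.686, -0.0]
force: [-4.4, 1.2, 10.2]
grip_width: 0.267
gripper_force: 60.3
```

move_arm(
  dp=[
    [0, 0, 0],
    [0, 0, 0],
    [0, 0, 0],
    [0, 0, 0],
    [0, 0, -10],
    [0, 0, -25],
    [0, 0, -35],
    [0, 0, -38],
    [0, 0, -35],
    [0, 0, -35],
  ],
  delta_rot=[
    [0, 0, 0],
    [0, 0, 0],
    [0, 0, 0],
    [0, 0, 0],
    [0, 0, 0],
    [0, 0, 0],
    [0, 0, 0],
    [0, 0, 0],
    [0, 0, 0],
    [0, 0, 0],
  ],
  jaw=[0.35, 0.5, 0.6, 0.7, 0.8, 1, 1, 1, 1, 1],
)

```text
time: 10.53
tool_pos: [0.4626, -0.0953, 0.1839]
orientation: [0.0, 0.728, 0.686, 0.0]
force: [1.2, -0.7, 0.0]
grip_width: 1.0
gripper_force: 0.0
```

```bash
python3 -c "
from h import *
rings(); look(.056,(.464,-.093))
t=cam('top'); print(nest(t,(327,310),.056,r=28))
plan(652.5,162,150,1.6)
"
```

```text
ring circ [475.5  86.3] r 33.5 mean [474.7  73.9  12.9] px [ 246    0   69   40 2141]
ring circ [470.3  -2.5] r 33.4 mean [470.5  -1.7  12.9] px [ 250   65   62   66 3218]
nest [464.8 -91.4  23.9  23.5  86.7] 523 56.4
(array([0., 0., 0., 0., 0.]), 0, np.float64(nan))
q6 end 12
at [466.  -96.6 186.4] yaw -3.4 turn 5.0 q6 -17 n 9 t 10.7
dp [[29.9, 19.0, 4.1], [29.7, 19.3, 4.1], [29.5, 19.5, 4.1], [29.3, 19.8, 4.1], [29.2, 20.1, 4.1], [29.0, 20.4, 4.1], [28.8, 20.7, 4.1], [28.6, 21.0, 4.1], [28.3, 21.2, 4.1]] 
rot [0.001, 0.0, -0.01]
  return _methods._mean(a, axis=axis, dtype=dtype,
  ret = ret.dtype.type(ret / rcount)
```

move_arm(
  dp=[
    [29, 20, 4],
    [29, 20, 4],
    [29, 20, 4],
    [29, 20, 4],
    [29, 20, 4],
    [29, 20, 4],
    [29, 20, 4],
    [29, 20, 4],
    [29, 20, 4],
    [0, 0, 0],
  ],
  delta_rot=[
    [0, 0, -0.01],
    [0, 0, -0.01],
    [0, 0, -0.01],
    [0, 0, -0.01],
    [0, 0, -0.01],
    [0, 0, -0.01],
    [0, 0, -0.01],
    [0, 0, -0.01],
    [0, 0, -0.01],
    [0, 0, 0],
  ],
  jaw=[1, 1, 1, 1, 1, 1, 1, 1, 1, 1],
)

```text
time: 11.52
tool_pos: [0.6482, 0.1671, 0.1419]
orientation: [-0.002, 0.695, 0.719, -0.0]
force: [-0.4, 0.5, -0.2]
grip_width: 1.002
gripper_force: 0.0
```

move_arm(
  dp=[
    [0, 0, 0],
    [0, 0, 0],
    [0, 0, 0],
  ],
  delta_rot=[
    [0, 0, 0],
    [0, 0, 0],
    [0, 0, 0],
  ],
  jaw=[1, 1, 1],
)

```text
time: 11.77
tool_pos: [0.6466, 0.1609, 0.1447]
orientation: [-0.0, 0.696, 0.718, -0.001]
force: [-0.8, -0.0, 0.8]
grip_width: 1.002
gripper_force: 0.0
```

```bash
python3 -c "
from h import *
c=look(.062,(.652,.162));save(c,'w5.png')
plan(652.5,162,6,1.6)
"
```

```text
nest [654.6 163.6  33.8  34.1   1.2] 1417 62.4
q6 end 12
at [646.9 160.7 145.2] yaw 1.7 turn -0.1 q6 6 n 4 t 11.8
dp [[0.3, 1.4, 34.8], [0.3, 1.4, 34.8], [0.3, 1.4, 34.8], [0.3, 1.4, 34.8]] 
rot [-0.0, 0.0, 0.0]
```

View pics/w5.png

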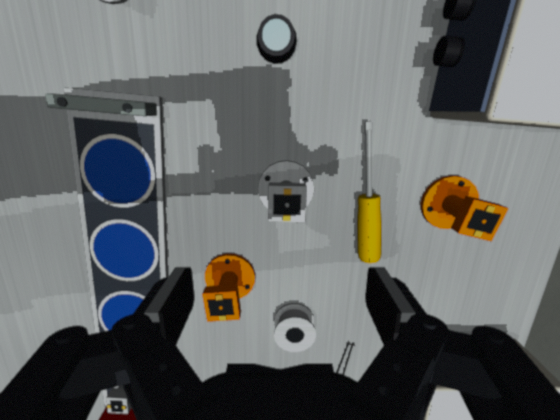

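The wrist view shows B at (287,203) between the jaws. The orange look-alikes at (225,300) and (485,220) and the spool (294,330) are clear.

move_arm(
  dp=[
    [0.7, 2, 30],
    [0.7, 2, 35],
    [0.7, 2, 35],
    [0, 0, 22],
    [0, 0, 12],
    [0, 0, 5],
    [0, 0, 0],
  ],
  delta_rot=[
    [0, 0, 0],
    [0, 0, 0],
    [0, 0, 0],
    [0, 0, 0],
    [0, 0, 0],
    [0, 0, 0],
    [0, 0, 0],
  ],
  jaw=[1, 1, 1, 1, 1, 1, 1],
)

```text
time: 12.4
tool_pos: [0.653, 0.1635, 0.0058]
orientation: [-0.0, 0.696, 0.718, -0.001]
force: [-0.4, 0.6, 0.6]
grip_width: 1.0
gripper_force: 0.0
```

move_arm(
  dp=[
    [0, 0, 0],
    [0, 0, 0],
    [0, 0, 0],
    [0, 0, 0],
    [0, 0, 0],
    [0, 0, 0],
    [0, 0, 0],
    [0, 0, 0],
  ],
  delta_rot=[
    [0, 0, 0],
    [0, 0, 0],
    [0, 0, 0],
    [0, 0, 0],
    [0, 0, 0],
    [0, 0, 0],
    [0, 0, 0],
    [0, 0, 0],
  ],
  jaw=[0.6, 0.5, 0, 0, 0, 0, 0, 0],
)

```text
time: 13.07
tool_pos: [0.655, 0.1644, 0.0083]
orientation: [0.001, 0.696, 0.718, 0.001]
force: [-1.4, -0.3, 6.0]
grip_width: 0.385
gripper_force: 60.4
```

move_arm(
  dp=[
    [0, 0, -8],
    [0, 0, -20],
    [0, 0, -30],
    [0, 0, -35],
    [0, 0, -30],
    [0, 0, -15],
    [0, 0, 0],
    [0, 0, 0],
    [0, 0, 0],
  ],
  delta_rot=[
    [0, 0, 0],
    [0, 0, 0],
    [0, 0, 0],
    [0, 0, 0],
    [0, 0, 0],
    [0, 0, 0],
    [0, 0, 0],
    [0, 0, 0],
    [0, 0, 0],
  ],
  jaw=[0, 0, 0, 0, 0, 0, 0, 0, 0],
)

```text
time: 13.82
tool_pos: [0.6516, 0.164, 0.1414]
orientation: [-0.002, 0.696, 0.718, -0.002]
force: [-0.4, 0.3, -1.2]
grip_width: 0.388
gripper_force: 59.9
```

```bash
python3 -c "
from h import *
heldc(17,52)
plan(470,-5,138,-3.3)
"
```

```text
{20: 38, 22: 31, 24: 21, 26: 3, 28: 0, 30: 0, 32: 0, 34: 23, 36: 58, 38: 77, 40: 166, 42: 232, 44: 229, 46: 263, 48: 228, 50: 289, 52: 1825, 54: 3049, 56: 231, 58: 204, 60: 191, 62: 180, 64: 143, 66: 293, 68: 414, 70: 141, 72: 241, 74: 356, 76: 457, 78: 435}
tool offset [-1.   1.5] 4213.95527864045 4550 world [653.10880296 163.07560691] p0 [651.57859727 164.02871946 141.38103476]
q6 end 3
at [651.2 164.  140.7] yaw 1.8 turn -5.1 q6 6 n 7 t 13.9
dp [[-23.3, -26.6, 0.6], [-23.7, -26.3, 0.5], [-24.0, -26.0, 0.5], [-24.3, -25.7, 0.5], [-24.6, -25.4, 0.5], [-25.0, -25.1, 0.4], [-25.3, -24.8, 0.4]] 
rot [-0.001, 0.0, 0.013]
```

move_arm(
  dp=[
    [-23, -26.7, 0],
    [-23.2, -26.5, 0],
    [-23.5, -26.2, 0],
    [-23.8, -26, 0],
    [-24, -25.7, 0],
    [-24.4, -25.4, 0],
    [-24.7, -25, 0],
    [0, 0, 0],
    [0, 0, 0],
    [0, 0, 0],
  ],
  delta_rot=[
    [0, 0, 0.013],
    [0, 0, 0.013],
    [0, 0, 0.013],
    [0, 0, 0.013],
    [0, 0, 0.013],
    [0, 0, 0.013],
    [0, 0, 0.013],
    [0, 0, 0],
    [0, 0, 0],
    [0, 0, 0],
  ],
  jaw=[0, 0, 0, 0, 0, 0, 0, 0, 0, 0],
)

```text
time: 14.7
tool_pos: [0.4701, -0.0007, 0.1431]
orientation: [-0.001, 0.728, 0.685, -0.0]
force: [0.5, -0.3, -1.6]
grip_width: 0.387
gripper_force: 60.2
```

```bash
python3 -c "
from h import *
heldc(17,54)
c=rings()
"
```

```text
{20: 40, 22: 31, 24: 19, 26: 1, 28: 0, 30: 0, 32: 0, 34: 22, 36: 60, 38: 70, 40: 175, 42: 222, 44: 225, 46: 255, 48: 249, 50: 271, 52: 1689, 54: 3193, 56: 232, 58: 196, 60: 209, 62: 164, 64: 155, 66: 301, 68: 403, 70: 140, 72: 234, 74: 362, 76: 458, 78: 463}
tool offset [-1.    1.75] 4805.95527864045 5154 world [471.82707133  -1.81739069] p0 [470.14094764  -0.71309365 143.07930041]
ring circ [480.3 170.7] r 33.0 mean [479.7 160.   12.9] px [ 239    0   77   37 2095]
ring circ [475.7  87.4] r 33.6 mean [475.7  88.2  12.9] px [ 243   65   70   74 4093]
ring circ [470.5  -2.6] r 33.4 mean [470.7   6.9  12.9] px [ 246  163   64   46 2121]
```

move_arm(
  dp=[
    [-0.3, -0.5, 20],
    [-0.2, -0.4, 30],
    [-0.2, -0.4, 30],
    [0, 0, 22],
    [0, 0, 10],
    [0, 0, 5],
    [0, 0, 0],
    [0, 0, 0],
  ],
  delta_rot=[
    [0, 0, 0],
    [0, 0, 0],
    [0, 0, 0],
    [0, 0, 0],
    [0, 0, 0],
    [0, 0, 0],
    [0, 0, 0],
    [0, 0, 0],
  ],
  jaw=[0, 0, 0, 0, 0, 0, 0, 0],
)

```text
time: 15.47
tool_pos: [0.4709, -0.0014, 0.0284]
orientation: [0.001, 0.728, 0.686, 0.001]
force: [0.4, 0.3, -1.4]
grip_width: 0.387
gripper_force: 60.1
```

```bash
python3 -c "
from h import *
heldc(17,54)
c=rings()
"
```

```text
{20: 36, 22: 33, 24: 22, 26: 0, 28: 0, 30: 0, 32: 0, 34: 24, 36: 53, 38: 76, 40: 166, 42: 244, 44: 226, 46: 245, 48: 240, 50: 287, 52: 1659, 54: 3221, 56: 234, 58: 186, 60: 208, 62: 163, 64: 152, 66: 295, 68: 413, 70: 141, 72: 249, 74: 346, 76: 457, 78: 459}
tool offset [-1.   1.5] 4812.971715728752 5165 world [472.37492004  -2.50421298] p0 [470.93683969  -1.41705349  28.37761988]
ring circ [475.7  87.4] r 33.8 mean [475.7  88.8  13. ] px [  218    32   115   123 10959]
ring circ [470.1  -2.4] r 33.7 mean [465.1  18.4  13. ] px [ 227  190   98   67 1158]
```

move_arm(
  dp=[
    [0, -0.8, 1.5],
    [0, -0.7, 1.5],
    [0, 0, 1.5],
    [0, 0, 1.5],
    [0, 0, 0],
    [0, 0, 0],
  ],
  delta_rot=[
    [0, 0, 0],
    [0, 0, 0],
    [0, 0, 0],
    [0, 0, 0],
    [0, 0, 0],
    [0, 0, 0],
  ],
  jaw=[0, 0, 0, 0, 0, 0],
)

```text
time: 16.07
tool_pos: [0.4677, -0.0015, 0.0213]
orientation: [-0.0, 0.728, 0.686, -0.0]
force: [-1.3, -0.3, -1.9]
grip_width: 0.381
gripper_force: 60.1
```

move_arm(
  dp=[
    [0, 0, 1],
    [0, 0, 1],
    [0, 0, 0],
    [0, 0, 0],
  ],
  delta_rot=[
    [0, 0, 0],
    [0, 0, 0],
    [0, 0, 0],
    [0, 0, 0],
  ],
  jaw=[0, 0, 0, 0],
)

```text
time: 16.4
tool_pos: [0.4681, -0.0015, 0.0203]
orientation: [-0.0, 0.728, 0.686, -0.0]
force: [-2.8, -0.3, 5.6]
grip_width: 0.381
gripper_force: 61.0
```

Contact made; release and move up, then on to C.

move_arm(
  dp=[
    [0, 0, 0],
    [0, 0, 0],
    [0, 0, 0],
    [0, 0, 0],
    [0, 0, -10],
    [0, 0, -25],
    [0, 0, -35],
    [0, 0, -38],
    [0, 0, -35],
    [0, 0, -20],
  ],
  delta_rot=[
    [0, 0, 0],
    [0, 0, 0],
    [0, 0, 0],
    [0, 0, 0],
    [0, 0, 0],
    [0, 0, 0],
    [0, 0, 0],
    [0, 0, 0],
    [0, 0, 0],
    [0, 0, 0],
  ],
  jaw=[0.45, 0.6, 0.7, 0.8, 0.9, 1, 1, 1, 1, 1],
)

```text
time: 17.23
tool_pos: [0.4703, -0.0017, 0.1879]
orientation: [0.003, 0.728, 0.686, 0.002]
force: [0.7, 0.0, 0.8]
grip_width: 0.998
gripper_force: 0.0
```

```bash
python3 -c "
from h import *
rings(); look(.074,(.470,-.002))
plan(656,-152,180,-7.5)
"
```

```text
ring circ [480.6 176.8] r 33.4 mean [480.  166.5  12.9] px [ 243    0   67   45 2457]
ring circ [475.7  87.3] r 33.5 mean [475.7  88.1  12.9] px [ 247   69   61   65 3103]
nest [469.3  -2.5  33.9  34.   85.7] 1104 74.4
q6 end -6
at [472.   -2.  188.6] yaw -3.4 turn -4.1 q6 -5 n 6 t 17.3
dp [[-23.1, 32.1, 1.8], [-22.7, 32.4, 1.8], [-22.4, 32.6, 1.7], [-22.0, 32.9, 1.6], [-21.6, 33.2, 1.6], [-21.2, 33.4, 1.5]] 
rot [0.002, 0.0, 0.012]
```

move_arm(
  dp=[
    [-23, 32, 1],
    [-23, 32, 1],
    [-22.5, 32.5, 1],
    [-22, 33, 1],
    [-21.5, 33, 1],
    [-21, 33, 1],
    [0, 0, 0],
    [0, 0, 0],
    [0, 0, 0],
  ],
  delta_rot=[
    [0, 0, 0.012],
    [0, 0, 0.012],
    [0, 0, 0.012],
    [0, 0, 0.012],
    [0, 0, 0.012],
    [0, 0, 0.012],
    [0, 0, 0],
    [0, 0, 0],
    [0, 0, 0],
  ],
  jaw=[1, 1, 1, 1, 1, 1, 1, 1, 1],
)

```text
time: 18.08
tool_pos: [0.6494, -0.1509, 0.1746]
orientation: [-0.002, 0.752, 0.659, -0.001]
force: [-0.3, 1.0, -0.5]
grip_width: 0.996
gripper_force: 0.0
```

```bash
python3 -c "
from h import *
c=look(.080,(.655,-.152));save(c,'w6.png')
plan(656,-152,24,-7.5)
"
```

```text
nest [ 657.8 -151.8   44.4   44.    82.3] 2158 80.5
q6 end -6
at [ 649.4 -150.5  175.4] yaw -7.5 turn 0.0 q6 -12 n 4 t 18.1
dp [[-0.2, 1.8, 37.8], [-0.2, 1.8, 37.8], [-0.2, 1.7, 37.8], [-0.2, 1.7, 37.8]] 
rot [-0.001, -0.0, -0.0]
```

View pics/w6.png

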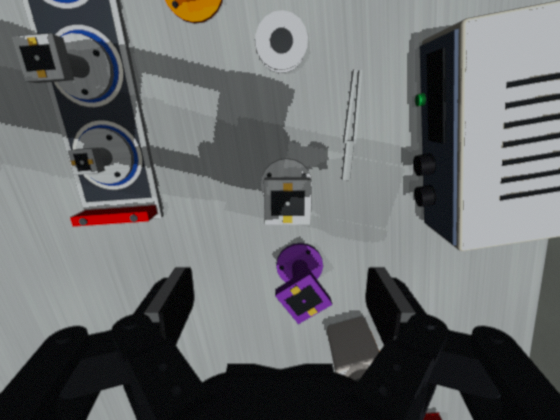

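Wrist view: C (grey) at (287,203) between the jaws. Purple at (303,297) is beside it, outside the fingers' path.

move_arm(
  dp=[
    [0, 2.3, 30],
    [0, 2.4, 38],
    [0, 2.3, 38],
    [0, 0, 25],
    [0, 0, 14],
    [0, 0, 6],
    [0, 0, 0],
  ],
  delta_rot=[
    [0, 0, 0],
    [0, 0, 0],
    [0, 0, 0],
    [0, 0, 0],
    [0, 0, 0],
    [0, 0, 0],
    [0, 0, 0],
  ],
  jaw=[1, 1, 1, 1, 1, 1, 1],
)

```text
time: 18.72
tool_pos: [0.6565, -0.1514, 0.0248]
orientation: [-0.001, 0.752, 0.659, -0.0]
force: [0.4, 0.3, 1.0]
grip_width: 1.002
gripper_force: 0.0
```

move_arm(
  dp=[
    [0, 0, 0],
    [0, 0, 0],
    [0, 0, 0],
    [0, 0, 0],
    [0, 0, 0],
    [0, 0, 0],
    [0, 0, 0],
    [0, 0, 0],
  ],
  delta_rot=[
    [0, 0, 0],
    [0, 0, 0],
    [0, 0, 0],
    [0, 0, 0],
    [0, 0, 0],
    [0, 0, 0],
    [0, 0, 0],
    [0, 0, 0],
  ],
  jaw=[0.7, 0.6, 0, 0, 0, 0, 0, 0],
)

```text
time: 19.38
tool_pos: [0.6591, -0.153, 0.0282]
orientation: [0.001, 0.752, 0.659, 0.001]
force: [-3.2, 0.4, 7.0]
grip_width: 0.5
gripper_force: 60.8
```

move_arm(
  dp=[
    [0, 0, -8],
    [0, 0, -20],
    [0, 0, -30],
    [0, 0, -35],
    [0, 0, -35],
    [0, 0, -25],
    [0, 0, 0],
    [0, 0, 0],
    [0, 0, 0],
  ],
  delta_rot=[
    [0, 0, 0],
    [0, 0, 0],
    [0, 0, 0],
    [0, 0, 0],
    [0, 0, 0],
    [0, 0, 0],
    [0, 0, 0],
    [0, 0, 0],
    [0, 0, 0],
  ],
  jaw=[0, 0, 0, 0, 0, 0, 0, 0, 0],
)

```text
time: 20.13
tool_pos: [0.6567, -0.1521, 0.1772]
orientation: [-0.001, 0.752, 0.659, -0.0]
force: [-0.6, 0.1, -2.9]
grip_width: 0.502
gripper_force: 61.4
```

```bash
python3 -c "
from h import *
heldc(22,54)
plan(474,87.5,178,-3.3)
"
```

```text
{20: 0, 22: 0, 24: 0, 26: 0, 28: 0, 30: 0, 32: 0, 34: 3, 36: 29, 38: 83, 40: 209, 42: 240, 44: 260, 46: 268, 48: 277, 50: 1078, 52: 5633, 54: 1568, 56: 202, 58: 211, 60: 210, 62: 220, 64: 176, 66: 181, 68: 553, 70: 174, 72: 166, 74: 262, 76: 327, 78: 483}
tool offset [1.   1.75] 7840.95527864045 8187 world [ 658.56045619 -151.31601959] p0 [ 656.69404073 -152.0769295   177.2303209 ]
q6 end 14
at [ 655.9 -151.8  175.8] yaw -7.6 turn 4.3 q6 -11 n 8 t 20.2
dp [[26.7, -26.5, -0.1], [26.9, -26.2, -0.2], [27.1, -26.0, -0.2], [27.4, -25.7, -0.2], [27.6, -25.5, -0.2], [27.9, -25.2, -0.2], [28.1, -25.0, -0.2], [28.3, -24.7, -0.3]] 
rot [-0.001, -0.0, -0.009]
```

move_arm(
  dp=[
    [26.7, -26.5, 0],
    [26.9, -26.2, 0],
    [27.1, -26, 0],
    [27.3, -25.7, 0],
    [27.5, -25.5, 0],
    [27.8, -25.2, 0],
    [28, -25, 0],
    [28, -24.7, 0],
    [0, 0, 0],
    [0, 0, 0],
  ],
  delta_rot=[
    [0, 0, -0.009],
    [0, 0, -0.009],
    [0, 0, -0.009],
    [0, 0, -0.009],
    [0, 0, -0.009],
    [0, 0, -0.009],
    [0, 0, -0.009],
    [0, 0, -0.009],
    [0, 0, 0],
    [0, 0, 0],
  ],
  jaw=[0, 0, 0, 0, 0, 0, 0, 0, 0, 0],
)

```text
time: 21.02
tool_pos: [0.473, 0.0876, 0.1759]
orientation: [-0.001, 0.727, 0.687, -0.002]
force: [-0.2, 0.6, -2.3]
grip_width: 0.5
gripper_force: 61.8
```

move_arm(
  dp=[
    [0, 0, 20],
    [0, 0, 30],
    [0, 0, 30],
    [0, 0, 25],
    [0, 0, 15],
    [0, 0, 5],
    [0, 0, 0],
    [0, 0, 0],
    [0, 0, 0],
  ],
  delta_rot=[
    [0, 0, 0],
    [0, 0, 0],
    [0, 0, 0],
    [0, 0, 0],
    [0, 0, 0],
    [0, 0, 0],
    [0, 0, 0],
    [0, 0, 0],
    [0, 0, 0],
  ],
  jaw=[0, 0, 0, 0, 0, 0, 0, 0, 0],
)

```text
time: 21.77
tool_pos: [0.4775, 0.086, 0.0546]
orientation: [0.001, 0.728, 0.685, 0.001]
force: [-0.0, -0.4, -0.8]
grip_width: 0.504
gripper_force: 61.7
```

```bash
python3 -c "
from h import *
heldc(22,53)
c=rings()
"
```

```text
{20: 0, 22: 0, 24: 0, 26: 0, 28: 0, 30: 0, 32: 0, 34: 2, 36: 22, 38: 92, 40: 193, 42: 250, 44: 250, 46: 274, 48: 297, 50: 898, 52: 5725, 54: 1642, 56: 198, 58: 214, 60: 232, 62: 215, 64: 167, 66: 180, 68: 539, 70: 187, 72: 162, 74: 261, 76: 355, 78: 451}
tool offset [1.   1.75] 7931.95527864045 8265 world [479.33988318  86.93159291] p0 [477.53261303  86.03926233  54.61520776]
ring circ [480.8 177.2] r 33.8 mean [481.  178.5  12.9] px [ 224   39  100  107 8458]
ring circ [475.6  87.4] r 33.3 mean [474.7 109.2  12.9] px [231 179  88  50 985]
```

move_arm(
  dp=[
    [0.5, -1, 2],
    [0, -1, 2],
    [0, 0, 2],
    [0, 0, 0],
    [0, 0, 0],
    [0, 0, 0],
  ],
  delta_rot=[
    [0, 0, 0],
    [0, 0, 0],
    [0, 0, 0],
    [0, 0, 0],
    [0, 0, 0],
    [0, 0, 0],
  ],
  jaw=[0, 0, 0, 0, 0, 0],
)

```text
time: 22.37
tool_pos: [0.4738, 0.087, 0.0474]
orientation: [-0.0, 0.728, 0.686, -0.0]
force: [0.6, 0.3, -1.9]
grip_width: 0.5
gripper_force: 61.7
```

```bash
python3 -c "
from h import *
heldc(22,53)
c=rings()
"
```

```text
{20: 0, 22: 0, 24: 0, 26: 0, 28: 0, 30: 0, 32: 0, 34: 1, 36: 28, 38: 82, 40: 194, 42: 251, 44: 257, 46: 262, 48: 284, 50: 951, 52: 5604, 54: 1718, 56: 202, 58: 214, 60: 214, 62: 210, 64: 193, 66: 174, 68: 556, 70: 171, 72: 172, 74: 247, 76: 342, 78: 455}
tool offset [1.   1.75] 7934.9639444872455 8273 world [475.64919095  87.94177664] p0 [473.84248713  87.04828837  47.35070899]
ring circ [480.8 177.3] r 33.8 mean [480.9 178.5  12.9] px [ 228   37  104  112 9094]
ring circ [476.9  90.9] r 33.3 mean [487.1 106.4  12.9] px [237 182  89  57 871]
```

move_arm(
  dp=[
    [-0.3, 0, 2],
    [0, 0, 2],
    [0, 0, 1.5],
    [0, 0, 1],
    [0, 0, 0],
    [0, 0, 0],
  ],
  delta_rot=[
    [0, 0, 0],
    [0, 0, 0],
    [0, 0, 0],
    [0, 0, 0],
    [0, 0, 0],
    [0, 0, 0],
  ],
  jaw=[0, 0, 0, 0, 0, 0],
)

```text
time: 22.97
tool_pos: [0.4738, 0.0867, 0.0408]
orientation: [-0.0, 0.728, 0.686, -0.0]
force: [-0.4, 0.1, -1.7]
grip_width: 0.498
gripper_force: 61.8
```

move_arm(
  dp=[
    [0, 0, 1],
    [0, 0, 1],
    [0, 0, 0],
    [0, 0, 0],
  ],
  delta_rot=[
    [0, 0, 0],
    [0, 0, 0],
    [0, 0, 0],
    [0, 0, 0],
  ],
  jaw=[0, 0, 0, 0],
)

```text
time: 23.3
tool_pos: [0.4742, 0.0868, 0.0403]
orientation: [-0.0, 0.728, 0.686, -0.0]
force: [-3.4, -0.6, 7.6]
grip_width: 0.503
gripper_force: 62.7
```

move_arm(
  dp=[
    [0, 0, 0],
    [0, 0, 0],
    [0, 0, 0],
    [0, 0, 0],
    [0, 0, -10],
    [0, 0, -25],
    [0, 0, -35],
    [0, 0, -38],
    [0, 0, -35],
    [0, 0, -10],
  ],
  delta_rot=[
    [0, 0, 0],
    [0, 0, 0],
    [0, 0, 0],
    [0, 0, 0],
    [0, 0, 0],
    [0, 0, 0],
    [0, 0, 0],
    [0, 0, 0],
    [0, 0, 0],
    [0, 0, 0],
  ],
  jaw=[0.6, 0.7, 0.8, 0.9, 1, 1, 1, 1, 1, 1],
)

```text
time: 24.13
tool_pos: [0.4781, 0.0869, 0.1995]
orientation: [0.004, 0.728, 0.686, 0.005]
force: [0.6, 0.3, 0.5]
grip_width: 0.999
gripper_force: 0.0
```

```bash
python3 -c "
from h import *
rings(); look(.092,(.475,.087))
plan(489,357,195,-18.7)
"
```

```text
ring circ [480.9 177.1] r 33.4 mean [480.9 177.9  12.9] px [ 245   70   59   63 2903]
nest [472.7  87.8  44.3  43.7  87.2] 2004 92.5
q6 end 55
at [476.7  86.8 196.1] yaw -3.4 turn -15.3 q6 5 n 7 t 24.2
dp [[38.6, -0.6, 0.2], [38.6, -2.0, 0.2], [38.5, -3.5, 0.2], [38.3, -5.0, 0.2], [38.1, -6.4, 0.2], [37.8, -7.9, 0.2], [37.5, -9.3, 0.2]] 
rot [0.001, -0.0, 0.038]
```

move_arm(
  dp=[
    [38.5, -0.5, 0],
    [38.5, -2, 0],
    [38.5, -3.5, 0],
    [38.5, -5, 0],
    [38, -6.5, 0],
    [38, -8, 0],
    [37.5, -9.5, 0],
    [0, 0, 0],
    [0, 0, 0],
    [0, 0, 0],
  ],
  delta_rot=[
    [0, 0, 0.038],
    [0, 0, 0.038],
    [0, 0, 0.038],
    [0, 0, 0.038],
    [0, 0, 0.038],
    [0, 0, 0.038],
    [0, 0, 0.038],
    [0, 0, 0],
    [0, 0, 0],
    [0, 0, 0],
  ],
  jaw=[1, 1, 1, 1, 1, 1, 1, 1, 1, 1],
)

```text
time: 25.07
tool_pos: [0.4844, 0.3561, 0.1894]
orientation: [0.0, 0.812, 0.583, -0.002]
force: [0.7, -0.6, 0.3]
grip_width: 1.0
gripper_force: 0.0
```

```bash
python3 -c "
from h import *
c=look(.098,(.489,.357),.05);save(c,'w7.png')
plan(489,357,42,-18.7)
"
```

```text
nest [492.4 358.9  54.3  54.1  71.3] 3383 98.4
q6 end 55
at [484.8 355.6 190. ] yaw -18.7 turn -0.0 q6 48 n 4 t 25.1
dp [[0.8, 1.0, 37.0], [0.8, 0.9, 37.0], [0.7, 0.9, 37.0], [0.7, 0.9, 37.0]] 
rot [-0.001, 0.001, 0.0]
```

View pics/w7.png

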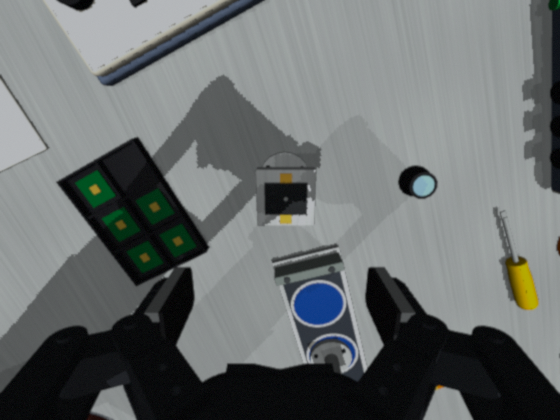

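D sits at (286,198), centred between the jaws and clear of the tray and end stop.

move_arm(
  dp=[
    [2, 1.5, 30],
    [2, 1.5, 38],
    [1.5, 1.5, 36],
    [0, 0, 25],
    [0, 0, 13],
    [0, 0, 6],
    [0, 0, 0],
  ],
  delta_rot=[
    [0, 0, 0],
    [0, 0, 0],
    [0, 0, 0],
    [0, 0, 0],
    [0, 0, 0],
    [0, 0, 0],
    [0, 0, 0],
  ],
  jaw=[1, 1, 1, 1, 1, 1, 1],
)

```text
time: 25.7
tool_pos: [0.4912, 0.3594, 0.0427]
orientation: [-0.0, 0.813, 0.582, -0.001]
force: [1.1, -0.6, -0.2]
grip_width: 0.998
gripper_force: 0.0
```

move_arm(
  dp=[
    [0, 0, 0],
    [0, 0, 0],
    [0, 0, 0],
    [0, 0, 0],
    [0, 0, 0],
    [0, 0, 0],
    [0, 0, 0],
  ],
  delta_rot=[
    [0, 0, 0],
    [0, 0, 0],
    [0, 0, 0],
    [0, 0, 0],
    [0, 0, 0],
    [0, 0, 0],
    [0, 0, 0],
  ],
  jaw=[0.75, 0, 0, 0, 0, 0, 0],
)

```text
time: 26.28
tool_pos: [0.4937, 0.3623, 0.0469]
orientation: [0.0, 0.812, 0.583, 0.003]
force: [-2.1, 0.5, 6.0]
grip_width: 0.621
gripper_force: 64.4
```

move_arm(
  dp=[
    [0, 0, -8],
    [0, 0, -20],
    [0, 0, -30],
    [0, 0, -35],
    [0, 0, -30],
    [0, 0, -15],
    [0, 0, 0],
    [0, 0, 0],
    [0, 0, 0],
  ],
  delta_rot=[
    [0, 0, 0],
    [0, 0, 0],
    [0, 0, 0],
    [0, 0, 0],
    [0, 0, 0],
    [0, 0, 0],
    [0, 0, 0],
    [0, 0, 0],
    [0, 0, 0],
  ],
  jaw=[0, 0, 0, 0, 0, 0, 0, 0, 0],
)

```text
time: 27.03
tool_pos: [0.4902, 0.3599, 0.1796]
orientation: [-0.0, 0.812, 0.583, -0.002]
force: [0.2, 0.0, -3.9]
grip_width: 0.617
gripper_force: 63.9
```

```bash
python3 -c "
from h import *
heldc(27,53)
plan(479,177,180,-3.3)
"
```

```text
{20: 0, 22: 0, 24: 0, 26: 0, 28: 0, 30: 0, 32: 0, 34: 0, 36: 22, 38: 151, 40: 247, 42: 266, 44: 281, 46: 309, 48: 386, 50: 5696, 52: 5686, 54: 253, 56: 204, 58: 221, 60: 233, 62: 249, 64: 230, 66: 199, 68: 213, 70: 542, 72: 142, 74: 151, 76: 231, 78: 311}
tool offset [-3.   1.5] 11299.936754446797 11635 world [490.68578736 356.55592124] p0 [490.2254954  359.87828503 179.5697423 ]
q6 end 24
at [489.9 359.7 178.8] yaw -18.7 turn 15.4 q6 48 n 5 t 27.1
dp [[-35.3, 9.6, -0.1], [-35.8, 7.7, -0.1], [-36.1, 5.8, -0.2], [-36.4, 3.9, -0.2], [-36.5, 1.9, -0.2]] 
rot [-0.001, 0.001, -0.054]
```

move_arm(
  dp=[
    [-29, 8, 0],
    [-29, 6.5, 0],
    [-30, 5, 0],
    [-30, 3.5, 0],
    [-30, 2, 0],
    [-29.5, 1.2, 0],
    [0, 0, 0],
    [0, 0, 0],
    [0, 0, 0],
  ],
  delta_rot=[
    [0, 0, -0.045],
    [0, 0, -0.045],
    [0, 0, -0.045],
    [0, 0, -0.045],
    [0, 0, -0.045],
    [0, 0, -0.045],
    [0, 0, 0],
    [0, 0, 0],
    [0, 0, 0],
  ],
  jaw=[0, 0, 0, 0, 0, 0, 0, 0, 0],
)

```text
time: 27.83
tool_pos: [0.4787, 0.1811, 0.1802]
orientation: [-0.001, 0.727, 0.687, -0.001]
force: [0.7, 0.2, -3.6]
grip_width: 0.611
gripper_force: 63.8
```

move_arm(
  dp=[
    [0, 0, 20],
    [0, 0, 30],
    [0, 0, 30],
    [0, 0, 20],
    [0, 0, 10],
    [0, 0, 0],
    [0, 0, 0],
    [0, 0, 0],
    [0, 0, 0],
  ],
  delta_rot=[
    [0, 0, 0],
    [0, 0, 0],
    [0, 0, 0],
    [0, 0, 0],
    [0, 0, 0],
    [0, 0, 0],
    [0, 0, 0],
    [0, 0, 0],
    [0, 0, 0],
  ],
  jaw=[0, 0, 0, 0, 0, 0, 0, 0, 0],
)

```text
time: 28.58
tool_pos: [0.4817, 0.182, 0.074]
orientation: [0.001, 0.726, 0.687, 0.002]
force: [-0.2, 0.4, -2.6]
grip_width: 0.612
gripper_force: 63.8
```

```bash
python3 -c "
from h import *
heldc(27,52)
c=rings()
plan(479.6,180.3,66,-3.3)
"
```

```text
{20: 0, 22: 0, 24: 0, 26: 0, 28: 0, 30: 0, 32: 0, 34: 0, 36: 19, 38: 144, 40: 240, 42: 276, 44: 299, 46: 281, 48: 377, 50: 5653, 52: 5752, 54: 232, 56: 219, 58: 223, 60: 219, 62: 257, 64: 234, 66: 204, 68: 216, 70: 536, 72: 156, 74: 136, 76: 231, 78: 311}
tool offset [-3.5   1.75] 11434.919377422517 11759 world [483.27687556 178.36710528] p0 [481.72418566 181.95899151  73.98235806]
ring circ [480.9 177.6] r 33.3 mean [480.2 199.1  12.9] px [237 181  81  44 707]
q6 end 24
at [481.3 181.7  73.7] yaw -3.2 turn -0.1 q6 16 n 1 t 28.7
dp [[-1.5, -1.6, 7.7]] 
rot [0.003, -0.001, 0.002]
```

move_arm(
  dp=[
    [-0.5, 0, 2],
    [-0.5, 0, 2],
    [0, 0, 2],
    [0, 0, 0],
    [0, 0, 0],
    [0, 0, 0],
  ],
  delta_rot=[
    [0, 0, 0],
    [0, 0, 0],
    [0, 0, 0],
    [0, 0, 0],
    [0, 0, 0],
    [0, 0, 0],
  ],
  jaw=[0, 0, 0, 0, 0, 0],
)

```text
time: 29.18
tool_pos: [0.4796, 0.1802, 0.0658]
orientation: [-0.0, 0.727, 0.687, -0.0]
force: [-0.5, 0.2, -2.4]
grip_width: 0.616
gripper_force: 63.9
```

```bash
python3 -c "
from h import *
heldc(27,52)
c=rings()
"
```

```text
{20: 0, 22: 0, 24: 0, 26: 0, 28: 0, 30: 0, 32: 0, 34: 0, 36: 18, 38: 154, 40: 246, 42: 255, 44: 298, 46: 303, 48: 367, 50: 5657, 52: 5751, 54: 236, 56: 209, 58: 231, 60: 224, 62: 260, 64: 227, 66: 202, 68: 217, 70: 542, 72: 143, 74: 138, 76: 224, 78: 329}
tool offset [-3.25  1.75] 11431.923842268941 11768 world [481.172435   176.81377626] p0 [479.60744307 180.15679888  65.7829912 ]
ring circ [481.  177.3] r 33.6 mean [486.8 197.1  12.9] px [238 181  84  55 806]
```

Aligned within about 0.5 mm; lower to contact.

move_arm(
  dp=[
    [0.3, 0, 2],
    [0, 0, 2],
    [0, 0, 1.5],
    [0, 0, 0.5],
    [0, 0, 0],
    [0, 0, 0],
  ],
  delta_rot=[
    [0, 0, 0],
    [0, 0, 0],
    [0, 0, 0],
    [0, 0, 0],
    [0, 0, 0],
    [0, 0, 0],
  ],
  jaw=[0, 0, 0, 0, 0, 0],
)

```text
time: 29.78
tool_pos: [0.4796, 0.1805, 0.0598]
orientation: [-0.0, 0.727, 0.687, -0.0]
force: [0.8, -0.8, -3.5]
grip_width: 0.615
gripper_force: 63.9
```

move_arm(
  dp=[
    [0, 0, 1],
    [0, 0, 1],
    [0, 0, 0],
    [0, 0, 0],
  ],
  delta_rot=[
    [0, 0, 0],
    [0, 0, 0],
    [0, 0, 0],
    [0, 0, 0],
  ],
  jaw=[0, 0, 0, 0],
)

```text
time: 30.12
tool_pos: [0.48, 0.1807, 0.0589]
orientation: [0.0, 0.727, 0.687, 0.0]
force: [-2.3, 1.1, 4.8]
grip_width: 0.617
gripper_force: 64.7
```

move_arm(
  dp=[
    [0, 0, 0],
    [0, 0, 0],
    [0, 0, 0],
    [0, 0, 0],
    [0, 0, -10],
    [0, 0, -25],
    [0, 0, -35],
    [0, 0, -35],
    [0, 0, -30],
    [0, 0, -15],
  ],
  delta_rot=[
    [0, 0, 0],
    [0, 0, 0],
    [0, 0, 0],
    [0, 0, 0],
    [0, 0, 0],
    [0, 0, 0],
    [0, 0, 0],
    [0, 0, 0],
    [0, 0, 0],
    [0, 0, 0],
  ],
  jaw=[0.7, 0.8, 0.9, 1, 1, 1, 1, 1, 1, 1],
)

```text
time: 30.95
tool_pos: [0.4824, 0.1812, 0.2138]
orientation: [0.002, 0.727, 0.687, 0.004]
force: [0.6, -0.1, 0.9]
grip_width: 0.998
gripper_force: 0.0
```

move_arm(
  dp=[
    [-35, 0, -10],
    [-35, 0, -10],
    [-35, 0, -5],
    [-35, 0, 0],
    [0, 0, 0],
    [0, 0, 0],
    [0, 0, 0],
    [0, 0, 0],
    [0, 0, 0],
  ],
  delta_rot=[
    [0, 0, 0],
    [0, 0, 0],
    [0, 0, 0],
    [0, 0, 0],
    [0, 0, 0],
    [0, 0, 0],
    [0, 0, 0],
    [0, 0, 0],
    [0, 0, 0],
  ],
  jaw=[1, 1, 1, 1, 1, 1, 1, 1, 1],
)

```text
time: 31.7
tool_pos: [0.4717, 0.0419, 0.2328]
orientation: [-0.0, 0.726, 0.688, -0.0]
force: [-0.2, -0.1, -0.6]
grip_width: 1.002
gripper_force: 0.0
```

```bash
python3 -c "
from h import *
for h,p in((.092,(.4757,.0873)),(.110,(.481,.177)),(.074,(.4704,-.0024))): c=look(h,p,.05)
save(c,'w8.png')
t=cam('scene'); save(t,'s8.png')
"
```

```text
nest [472.8  87.9  42.7  44.   86.9] 1830 92.4
nest [479.7 177.2  54.4  54.1  86.7] 4237 110.5
nest [469.1  -2.6  33.9  33.5  86.5] 787 74.4
```

View pics/w8.png

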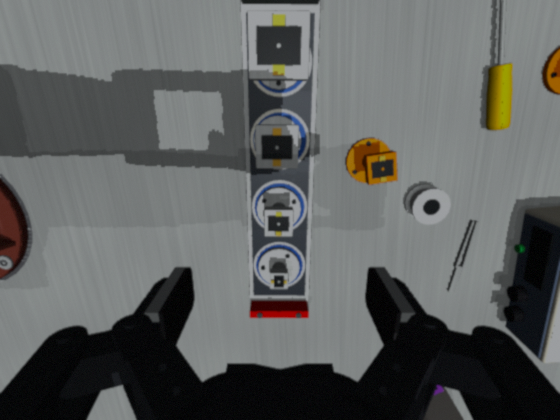

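View pics/s8.png

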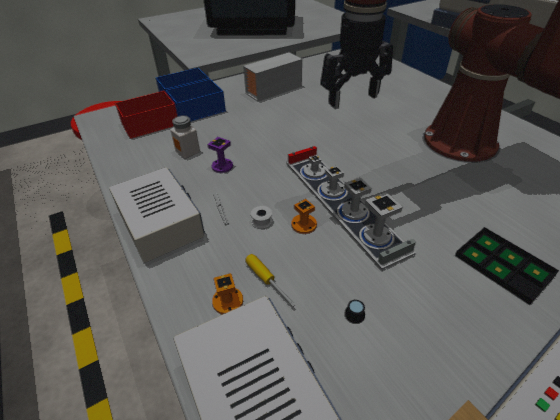

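All four stand on the rack in height order from the red stop, upright and released, and the spool is untouched. C's nest reads about 3 mm off in x, so I'll check its foot against the ring.

```bash
python3 -c "
from h import *
for n in('top','wrist'):
    c=cam(n); v,u=np.nonzero(c['z_map']>0); P=world(c,u,v)*1000; s=c['pixels'][v,u].astype(int)
    for nm,h,x,y in(('a',56,465,-92.4),('b',74,470.4,-2.4),('c',92,475.6,87.4),('d',110,480.9,177.3)):
        k=(abs(P[:,2]-h)<4)&(np.hypot(P[:,0]-x,P[:,1]-y)<45); f=(abs(P[:,2]-20)<2.5)&(np.hypot(P[:,0]-x,P[:,1]-y)<38)
        print(n,nm,np.round(cv2.minAreaRect(P[k,:2].astype(np.float32))[0],1) if k.sum()>20 else None,'foot',np.round(cv2.minEnclosingCircle(P[f,:2].astype(np.float32)),1).tolist() if 0 else [np.round(a,1) for a in cv2.minEnclosingCircle(P[f,:2].astype(np.float32))],f.sum())
"
```

```text
top a [461.1 -91.9] foot [array([461.9, -92.6]), np.float64(30.0)] 358
top b [467.4   3. ] foot [array([465.7,   2.3]), np.float64(28.3)] 15
top c None foot [array([0., 0.]), np.float64(0.0)] 0
top d [477.7 201.1] foot [array([0., 0.]), np.float64(0.0)] 0
wrist a [464.8 -90.5] foot [array([464.9, -91.2]), np.float64(30.0)] 832
wrist b [469.2  -2.5] foot [array([469.4,  -2.4]), np.float64(29.8)] 793
wrist c [472.8  87.7] foot [array([472.8,  88.1]), np.float64(29.7)] 274
wrist d [479.7 177. ] foot [array([478.4, 156.5]), np.float64(20.7)] 222
```

```bash
python3 -c "
from h import *
print(ctrl.sign_off())"
```

```text
the job is handed in; nothing more can be done
None
```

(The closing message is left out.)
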